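# Hang the marked template level on the stand's hook

### The arm

A 7-joint arm with a two-finger parallel gripper is mounted at the origin on the work surface. World frame = base frame: x ahead of the robot, y to its left, z up, the work surface at z = 0. Lengths are in m, angles in rad, forces in N, time in s.
With the tool pointing down it reaches from about 0.4 to 0.85 m from the base axis. Payload 4.5 kg.
Tool frame: the origin (TCP) lies between the finger pads; the fingertips stand 19 mm ahead of it and the grasp point (between the pads) is the TCP (r.nose_length is the distance from the TCP to the fingertips, in m); z points along the fingers, x is the direction in which the jaws open and shut, and the axes are right-handed (so a half turn about z gives the same grasp; the last joint's range is limited). The gripper opens to 88 mm and grips with 3 to 60 N. Pads are 18 mm wide; open, the fingers measure 123 mm over their backs; the gripper's body (75 mm by 187 mm) begins 45 mm behind the grasp point.
Start: joints at [-1.221, 0.689, -0.195, 1.565, 0.157, 0.902, -0.215], TCP at [0.194, 0.594, 0.258] pointing down, gripper open.
Joint ranges: [-3.01, 3.01], [-0.46, 2.08], [-1.47, 1.51], [0.13, 2.56], [-1, 4.14], [0.04, 2.09], [-2.66, 2.66]. Speed limits (rad/s): [2.57, 2.57, 3.14, 3.14, 3.14, 3.14, 3.14].

### API

Orientations are given as a unit quaternion [x, y, z, w].
In Python, from plant import get_state, vision, r gives the robot as it stands.
- The arm moves only by the tool play_rows, never from a script. Its argument "deltas" is a list that holds one entry, the list of rows, each a list of 7 numbers: the gripper command: -1 is fully open, 1 is shut, values between are in proportion, then the shift along the tool's x, y, z normalised to -1 to 1, where 1 is 300 mm, then the turn, a rotation vector about the tool's x, y, z normalised to -1 to 1, where 1 is pi rad. A call has 1 to 5 rows; each row is the pose to reach, as a shift and turn from the pose measured when the call began, along the tool's axes at that moment, turning the shorter way round; what a row does not reach only later rows make up. A row lasts 1/8 s, in which the tool goes at most 62.5 mm and 10.7 degrees, less where a joint would pass 70% of its speed; a pose out of reach is approached as far as the arm can. A call with a number of a shift or a turn outside -1 to 1 is refused whole. A call with a gripper value outside its range is refused whole. The fingers move at their own pace and stop on an object; "force" is the grip in N (left out, the last holds). Time passes only in rows, so rows that repeat a pose let the fingers close. It gives the time, the measured TCP pose, the force and the opening at its end, in the units of the state.
- get_state(): the state, without advancing time (a new reading comes with each control period).
- vision.snapshot(name): name is "side" or "top" or "wrist"; returns the picture (384x512x3 uint8, red, green, blue); there is no depth.
- vision.camera_model(name): a dict with "vfov" (degrees; the focal length in pixels is half the picture's height over the tangent of half this angle, whatever the lens; pixels are square), "cx", "cy" (the principal point, pixels), "world_to_cam" (4x4, takes a point from world to camera coordinates). Camera axes: x right, y up, looking along -z (the intrinsics and any distortion apply to the point x, -y, -z); pixel columns grow to the right and rows downward; lengths in m; the calibration is good to about 2 mm. A picture is of the moment at which its call begins: read the wrist's pose just before it. camera_model takes no time and is no camera call; for the wrist camera it gives the pose at the moment of the call.
- r.finish_job(): hands the job in, once; it reports no verdict.
The state is a dict: "clock": time; "q": joint angles; "qd": joint speeds; "joint_torque": joint torques, N m; "tool_pos": TCP position; "eef_rot": TCP orientation; "contact_force": force on the tool from outside, world axes, zero at the start; "moment": the same for the moment, N m; "opening": opening from 0.0 (shut) to 1.0 (fully open).
Only numpy, scipy, OpenCV 4.12 (cv2) and the standard library are available. Lean on these libraries where they do the work, as an engineer would, in place of code of your own. Each camera call takes 0.05 s, during which the arm holds its last target.

### The job

Two sheet-metal templates stand in holders, one of them marked by the red tally: lift that one out, pick the one of its five holes by which it will hang level, and hang it by that hole on the hook of the stand, slid gently home against the collar, square to the pin and hanging still and free. The hook was clamped by hand, so its height and sideways place are only roughly known: feel for it gently (it must never be pushed hard), and leave the other template and the rest of the bench as they are.

Things in the scene. Friction and masses are not known exactly. Their poses are not given: they have to be found in the camera images.
- template_one: L-shape, even 10 mm aluminium sheet, upright: x = sheet normal, y along the hole row, z up; origin at mid-thickness, lowest edge, below the row's middle. In mm: strip y -62..62, z 130..160 with five 16 mm round holes at z 145, y -44 -22 0 22 44; grip tab y -15..15, z 160..192; leg y 14..59, z 0..130. 0.26 kg +-15 %.
- template_two: Z-shape, even 10 mm aluminium sheet, upright: x = sheet normal, y along the hole row, z up; origin at mid-thickness, lowest edge, below the row's middle. In mm: strip y -62..62, z 130..160 with five 16 mm round holes at z 145, y -44 -22 0 22 44; grip tab y -15..15, z 160..192; leg y -62..-32, z 0..130; foot y -132..-62, z 0..40. 0.28 kg +-15 %.
- holder_one: fixed wooden pocket block, 34 mm high, origin on the bench. template_one stands in its pocket (floor 6 mm above the bench, 28 mm deep, about 1 mm play; lift straight up), its origin right above the holder's and its axes parallel. The holders stand left and right of the stand, either way round.
- holder_two: the same kind of holder with a longer pocket, holding template_two in the same way.
- red_tally: fixed red disc, 36 mm across, 5 mm high, lying 60 mm on the robot's side of the holder (along the holder's -x) whose template is to be hung. Origin under its centre.
- grey_tally: the same disc in grey, before the other holder, whose template stays.
- stand: fixed hanging stand: green base 150 x 130 x 16 mm, post 272 mm high (x = +22 mm), 120 mm crossbar along y (x = -6 mm) carrying the hook, a level steel pin, 8 mm diameter, pointing along the stand's -x, towards the robot. Origin on the bench. The pin bends up, down and sideways like a stiff spring (1 mm per 4 N at mid-pin), lengthways it is rigid; push it with under 20 N.
- collar_mark (a point): nominal centre of the front face of the hook's brass collar (20 mm diameter), stand frame (-45, 0, 235) mm; axes as the stand. A part is home when it touches this face. The pin runs from here 55 mm along -x to the centre of its 11 mm tip ball. The hook was clamped by hand: the true pin axis lies up to 14 mm higher or lower and up to 8 mm to either y side.
- mallet: loose mallet with wooden handle lying on the bench, bystander.
- screwdriver: loose screwdriver with black handle lying on the bench in front of the robot, bystander.
- oil_bottle: loose red bottle, 52 mm diameter, 130 mm high, bystander. Origin under its centre.
- paste_can: loose yellow can, 64 mm diameter, 100 mm high, bystander. Origin under its centre.
- paper_cup: loose white cup, 74 mm diameter, 85 mm high, bystander. Origin under its centre.
- small_mandrel: loose dark steel cone, 52 mm diameter, 140 mm high, bystander. Origin under its centre.
- setting_block: loose blue block 60 x 40 x 30 mm, bystander. Origin under its centre.
Mind the look-alikes: they are no part of the job. Leave any orange or turquoise look-alike of the holder_one alone. Leave any turquoise look-alike of the holder_two alone.

How it is judged:
By the outcome, as a careful person would: the job done as asked, in the order asked, and still so for the second after the job is handed in, with the robot touching nothing.
It also fails if it takes over 64 s, if anything falls off the work surface, if the arm or the gripper's body presses on something with over 40 N, if the wrist force passes 120 N, or if a joint passes its speed limit or range.

## Working session

There is one attempt and no reset: what is moved stays moved. The work goes in short steps, Python scripts to look and compute and a tool call to move; the robot and the scene stay as the last step left them, time stands still between calls to the robot, and variables do not carry over. Pictures are saved under pics/ and viewed, and the job is handed in when it is done.

Besides the shell and the picture viewer there is one more tool, called after "Emit:" as name([rows], argument=value, ...), one row to a line, values as JSON. play_rows: Moves the arm, as the interface text tells. Scaled input: -1 to 1 covers 300 mm each way for a shift and pi rad each way for a turn. Its arguments: {"type":"object","properties":{"deltas":{"type":"array"},"force":{"type":"number"}},"required":["deltas"]}

```bash
ls; mkdir -p pics; python3 - <<'E'
from plant import get_state, vision, r
import cv2
s=get_state(); print(s)
for n in("side","top","wrist"):
    m=vision.camera_model(n); print(n,m)
    im=vision.snapshot(n); cv2.imwrite(f"pics/{n}0.png",im[:,:,::-1])
E
```

```text
pics
{'clock': 0.0, 'q': array([-1.22122193,  0.68996788, -0.19449803,  1.56637902,  0.15727043,
        0.90249572, -0.21510926]), 'qd': array([-0.00202427, -0.00156697,  0.00028199, -0.0009661 ,  0.0008845 ,
        0.00177658,  0.000368  ]), 'joint_torque': array([ 2.40330337e-04, -5.27558792e+01, -1.26670238e+00, -1.53428364e+01,
       -5.26233867e-02,  6.40137776e-03,  1.66007126e-04]), 'tool_pos': array([0.1939513 , 0.59349565, 0.25691032]), 'eef_rot': array([ 8.09476731e-01,  5.87151219e-01, -7.15285694e-04,  5.96259953e-04]), 'contact_force': array([ 0.13772805, -0.17801794, -0.22584236]), 'moment': array([-0.01591976, -0.05168175, -0.00328587]), 'opening': 1.0040356253119047}
side {'vfov': 43.70874912495244, 'cx': 254.66652784693974, 'cy': 184.33705828236089, 'world_to_cam': array([[ 0.9892302 , -0.14573915,  0.01355381, -0.51839479],
       [ 0.0852222 ,  0.64878616,  0.75618364, -0.16993651],
       [-0.11899909, -0.7468846 ,  0.65421908, -1.70183118],
       [ 0.        ,  0.        ,  0.        ,  1.        ]])}
top {'vfov': 53.05673999048663, 'cx': 255.31593804444594, 'cy': 191.08127832989175, 'world_to_cam': array([[ 0.01336627, -0.99989963, -0.00469833, -0.00932715],
       [ 0.97597568,  0.01202425,  0.21754745, -0.55544663],
       [-0.21746912, -0.00749325,  0.97603844, -1.22124368],
       [ 0.        ,  0.        ,  0.        ,  1.        ]])}
wrist {'vfov': 63.979108270175765, 'cx': 255.38532679820585, 'cy': 191.3291773235708, 'world_to_cam': array([[ 0.31140672,  0.95027529, -0.0016511 , -0.62438137],
       [-0.90373967,  0.29561897, -0.30961917,  0.04271444],
       [-0.29373535,  0.09790965,  0.95085921, -0.3921416 ],
       [ 0.        ,  0.        ,  0.        ,  1.        ]])}
```

```bash
python3 - <<'E'
import cv2
for n in("side","top"):
    im=cv2.imread(f"pics/{n}0.png"); cv2.imwrite(f"pics/{n}0b.png",cv2.resize(im,(800,600),interpolation=cv2.INTER_CUBIC))
E
```

```text
(no output)
```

View pics/top0b.png

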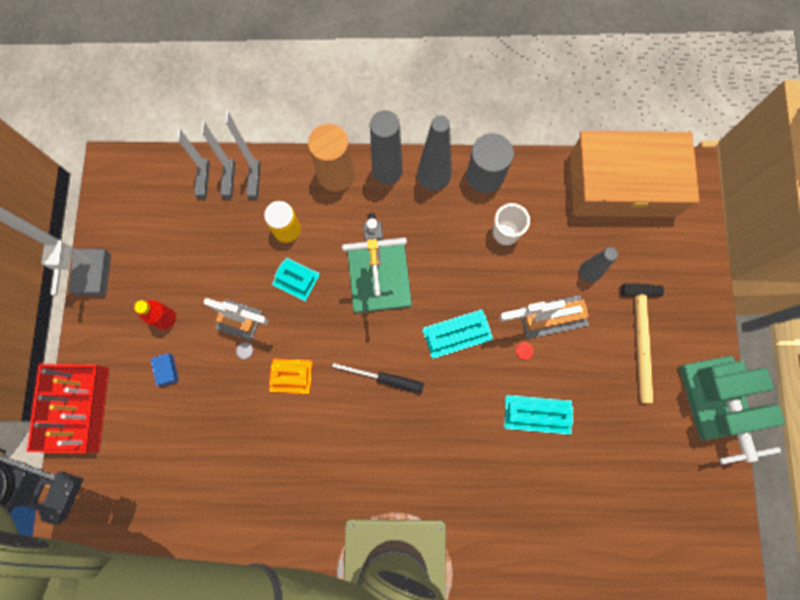

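View pics/side0b.png

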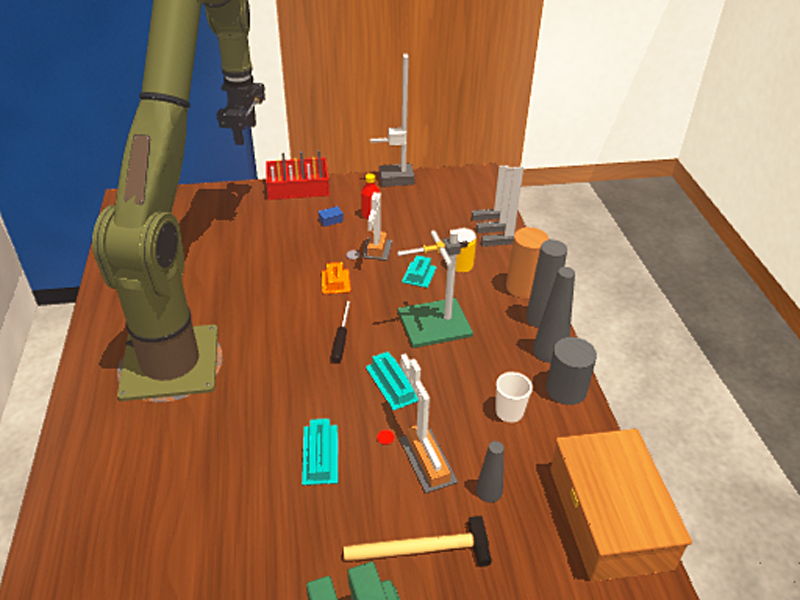

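View pics/wrist0.png

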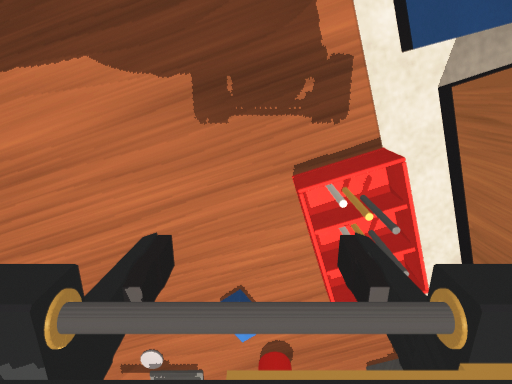

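The red disc is at about (525,350) in the enlarged top view. It lies before the right-hand, long-pocket holder, so the target is template_two. Its area centroid is at y≈-43.8, so the hole at y=-44 is the one to hang it by. Next I'll take closer crops.

```bash
cat > h.py <<'E'
import numpy as np, cv2
from plant import get_state, vision, r
def crop(src,x0,y0,w,h,k,out):
    im=cv2.imread(src)[y0:y0+h,x0:x0+w]; im=cv2.resize(im,None,fx=k,fy=k,interpolation=cv2.INTER_CUBIC)
    for i in range(0,w,10):
        cv2.line(im,(i*k,0),(i*k,6 if i%50 else 14),(255,0,255),1)
        if i%20==0: cv2.putText(im,str(x0+i),(i*k,24),0,.4,(255,0,255),1)
    for i in range(0,h,10):
        cv2.line(im,(0,i*k),(6,i*k),(255,0,255),1)
        if i%20==0: cv2.putText(im,str(y0+i),(8,i*k+4),0,.4,(255,0,255),1)
    cv2.imwrite(out,im)
def proj(m,P):
    P=np.atleast_2d(P); W=m['world_to_cam']; c=P@W[:3,:3].T+W[:3,3]
    f=192/np.tan(np.radians(m['vfov']/2))
    return np.c_[m['cx']+f*c[:,0]/-c[:,2], m['cy']-f*c[:,1]/-c[:,2]]
def ray(m,uv):
    W=m['world_to_cam'];R=W[:3,:3];f=192/np.tan(np.radians(m['vfov']/2))
    d=np.array([(uv[0]-m['cx'])/f,-(uv[1]-m['cy'])/f,-1]); return -R.T@W[:3,3], R.T@d
def atz(m,uv,z):
    o,d=ray(m,uv); return o+d*(z-o[2])/d[2]
def atplane(m,uv,p,n):
    o,d=ray(m,uv); return o+d*(np.dot(np.subtract(p,o),n)/np.dot(d,n))
E
python3 - <<'E'
from h import *
crop("pics/top0.png",310,180,80,60,10,"pics/t1.png")
crop("pics/top0.png",205,120,80,90,6,"pics/t2.png")
crop("pics/side0.png",240,210,70,110,5,"pics/s1.png")
E
```

```text
(no output)
```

View pics/t1.png

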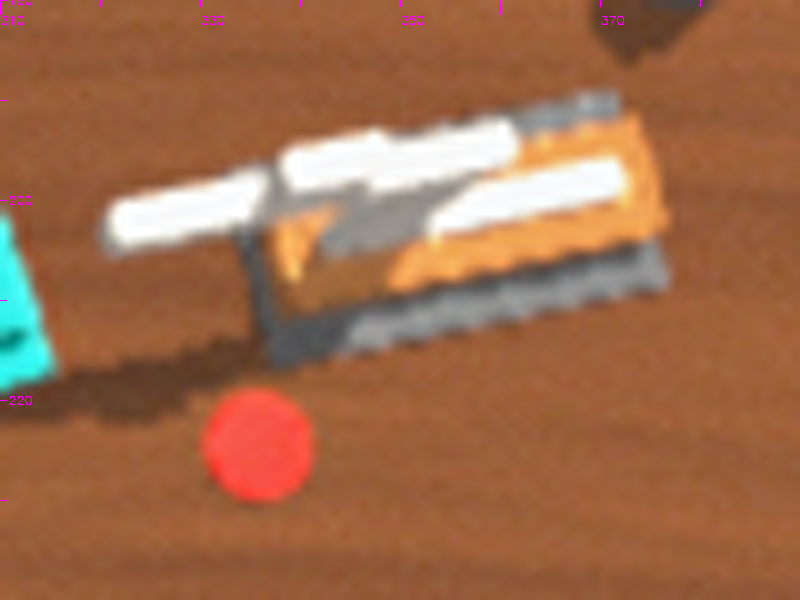

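View pics/t2.png

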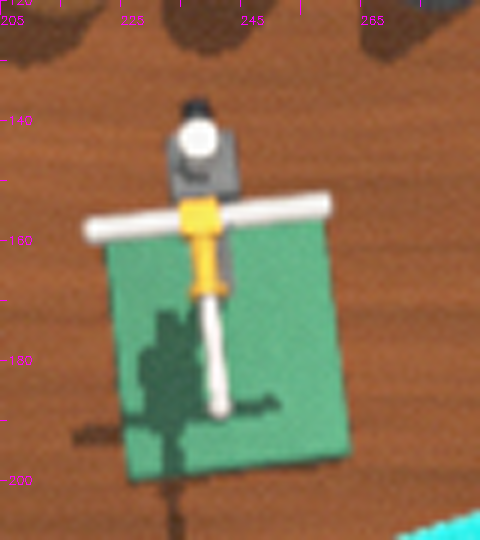

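View pics/s1.png

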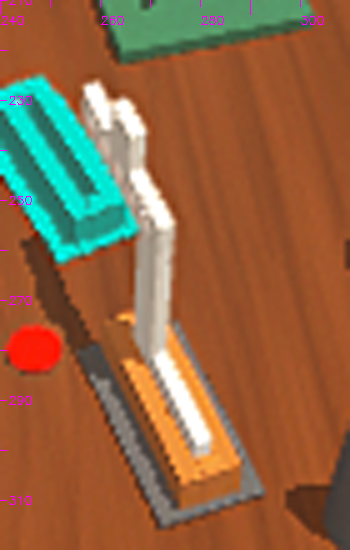

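```bash
python3 - <<'E'
from h import *
from scipy.optimize import least_squares
t=vision.camera_model("top"); s=vision.camera_model("side")
def T(p,P):
    x,y,a=p; P=np.array(P,float)/1000; c,S=np.cos(a),np.sin(a)
    return np.c_[x+c*P[:,0]-S*P[:,1], y+S*P[:,0]+c*P[:,1], P[:,2]]
# template two
top=[((0,62,166),(321,202.2)),((0,-62,166),(361.3,194.3)),((0,-132,46),(372,197.3)),((-60,0,5),(335.7,224.4))]
sid=[((-60,0,5),(246.8,279.5))]
f=lambda p:np.r_[(proj(t,T(p,[a for a,_ in top]))-[b for _,b in top]).ravel(),(proj(s,T(p,[a for a,_ in sid]))-[b for _,b in sid]).ravel()]
q=least_squares(f,[.6,-.2,0]); print("tmpl",q.x,np.degrees(q.x[2])); print(q.fun.round(2))
print(atz(t,(335.7,224.4),.005),atz(s,(246.8,279.5),.005))
b=[((-75,65,16),(226,199.7)),((-75,-65,16),(263.2,195.8)),((75,-65,16),(259.,157.)),((75,65,16),(222.5,161))]
# which dims: 150 x 130
f=lambda p:(proj(t,T(p,[a for a,_ in b]))-[c for _,c in b]).ravel()
q2=least_squares(f,[.65,.0,0]); print("stand",q2.x,np.degrees(q2.x[2])); print(q2.fun.round(2))
d=[(-100,0,235),(-45,0,235),(-6,60,235),(-6,-60,235)]
print(proj(t,T(q2.x,d)),proj(s,T(q2.x,d)))
for P,n,nm in((T(q.x,[(0,62,166),(0,-62,166),(0,-132,46),(-5,-15,198),(-5,15,198),(5,-15,198),(5,15,198)]),s,"side"),):
    print(nm,proj(n,P).round(1))
    print('top',proj(t,P).round(1))
crop("pics/side0.png",240,145,80,80,8,"pics/s2.png")
E
```

```text
tmpl [ 0.51394317 -0.26466815  0.21474679] 12.30408483074683
[ 0.47 -0.21 -0.21 -0.34 -0.13  0.07 -0.09 -0.13 -0.64  0.04]
[ 0.45486564 -0.27775587  0.005     ] [ 0.45740033 -0.2775742   0.005     ]
stand [0.61137786 0.04281973 0.11901895] 6.819283432937564
[-0.01  1.37  0.4   1.32 -0.09 -1.3  -0.3  -1.53]
[[243.28068194 192.53406662]
 [241.40937346 174.11268055]
 [219.65242916 163.39437508]
 [260.52048385 159.18401982]] [[250.80972424 163.37010967]
 [266.2947029  160.92550316]
 [272.12490462 149.11594361]
 [282.43907332 169.85713061]]
side [[257.5 227.1]
 [272.5 255.7]
 [279.8 298.6]
 [265.4 237.6]
 [261.7 230.7]
 [268.5 236.8]
 [264.8 229.9]]
top [[321.5 202. ]
 [361.1 194. ]
 [371.9 197.4]
 [349.  196.4]
 [339.1 198.4]
 [348.1 193.2]
 [338.3 195.2]]
```

View pics/s2.png

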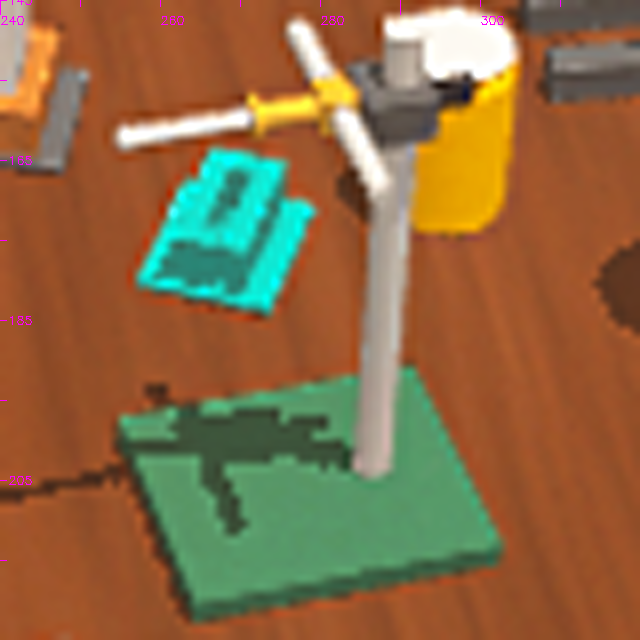

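```bash
cat >> h.py <<'E'
def T(p,P):
    x,y,a=p; P=np.array(P,float)/1000; c,S=np.cos(a),np.sin(a)
    return np.c_[x+c*P[:,0]-S*P[:,1], y+S*P[:,0]+c*P[:,1], P[:,2]]
def tri(obs):
    from scipy.optimize import least_squares
    g=lambda X:np.r_[tuple((proj(m,X)[0]-uv) for m,uv in obs)]
    q=least_squares(g,[.5,0,.2]); return q.x,q.fun
E
python3 - <<'E'
from h import *
from scipy.optimize import least_squares
t=vision.camera_model("top"); s=vision.camera_model("side")
bt=[((-75,65,16),(226.2,199.5)),((-75,-65,16),(263,195.5))]
bs=[((-75,65,16),(255.2,197.3)),((75,65,16),(291.5,191.2)),((75,-65,16),(302.2,213.5)),((-75,-65,16),(263.5,220.5)),((22,0,16),(286.5,203.5))]
f=lambda p:np.r_[(proj(t,T(p,[a for a,_ in bt]))-[c for _,c in bt]).ravel(),(proj(s,T(p,[a for a,_ in bs]))-[c for _,c in bs]).ravel()]
q2=least_squares(f,[.65,.0,0]); print("stand",q2.x,np.degrees(q2.x[2])); print(q2.fun.round(2))
ball=tri([(t,(241.7,187.8)),(s,(255.5,162))]); col=tri([(t,(239.7,168.5)),(s,(271.7,159.8))])
cl=tri([(t,(220,158.3)),(s,(277.,148))]);cr=tri([(t,(259,154.5)),(s,(287.5,168))])
for n,v in (("ball",ball),("col",col),("cl",cl),("cr",cr)):
    d=v[0][:2]-q2.x[:2];a=q2.x[2]
    print(n,v[0].round(4),v[1].round(2),"stand fr",(np.array([d[0]*np.cos(a)+d[1]*np.sin(a),-d[0]*np.sin(a)+d[1]*np.cos(a),v[0][2]])*1000).round(1))
E
```

```text
stand [0.61980034 0.04192873 0.10535094] 6.036164367219559
[-0.2  -1.06  0.61 -0.49 -0.53 -0.42  0.59 -0.43  0.68  0.07  0.11 -0.1
 -2.55  0.63]
ball [0.5273 0.0358 0.235 ] [-0.01 -0.44 -0.5   0.14] stand fr [-92.7   3.7 235. ]
col [0.5851 0.0429 0.2333] [-0.   -0.36 -0.41  0.13] stand fr [-34.4   4.6 233.3]
cl [0.614  0.1009 0.2383] [-0.   -0.38 -0.44  0.15] stand fr [  0.4  59.2 238.3]
cr [ 0.6283 -0.0128  0.2366] [-0.01 -0.65 -0.7   0.25] stand fr [  2.7 -55.3 236.6]
```

```bash
cat >> h.py <<'E'
from scipy.spatial.transform import Rotation as Ro
def goto(p,R,rows=None,q=None):
    """print shift/turn normalised from current pose to world p,R(3x3)"""
    s=get_state(); R0=Ro.from_quat(s['eef_rot']); R1=Ro.from_matrix(R)
    d=R0.inv().apply(np.subtract(p,s['tool_pos'])); w=(R0.inv()*R1).as_rotvec()
    print("shift",(d/.3).round(4),"turn",(w/np.pi).round(4),"mm",np.linalg.norm(d)*1000,"deg",np.degrees(np.linalg.norm(w)))
def down(a):
    a=np.radians(a); x=np.array([np.cos(a),np.sin(a),0]); z=np.array([0,0,-1.]); return np.c_[x,np.cross(z,x),z]
def st():
    s=get_state(); R=Ro.from_quat(s['eef_rot']).as_matrix()
    print("t",round(s['clock'],2),"p",(s['tool_pos']*1000).round(1),"xang",np.degrees(np.arctan2(R[1,0],R[0,0])).round(2),"z",R[:,2].round(4),"F",s['contact_force'].round(2),"M",s['moment'].round(3),"op",round(s['opening'],3),"q",s['q'].round(2))
E
python3 - <<'E'
from h import *
s=get_state(); R=Ro.from_quat(s['eef_rot']).as_matrix(); m=vision.camera_model("wrist")['world_to_cam']
c=-m[:3,:3].T@m[:3,3]; print("cam in tool",R.T@(c-s['tool_pos'])); print("cam axes in tool\n",(R.T@m[:3,:3].T).round(3))
RT=down(80)
for tilt in (0,20,35):
    Rt=RT@Ro.from_rotvec([np.radians(tilt),0,0]).as_matrix()  # about tool x
    print(tilt,Rt[:,2], "cam look",Rt@R.T@m[:3,:3].T@[0,0,-1])
E
```

```text
cam in tool [ 0.00042563 -0.08025959 -0.1280993 ]
cam axes in tool
 [[ 1.     0.001  0.   ]
 [ 0.001 -0.951 -0.31 ]
 [-0.     0.31  -0.951]]
0 [ 0.  0. -1.] cam look [ 0.30476576 -0.05397494 -0.9508967 ]
20 [-0.33682409  0.05939117 -0.93969262] cam look [-0.03390122  0.00574118 -0.9994087 ]
35 [-0.56486252  0.0996005  -0.81915204] cam look [-0.28748372  0.05045462 -0.95645567]
```

```bash
python3 - <<'E'
from h import *
goto((.54,.10,.38),down(72))
goto((.36,.36,.36),down(72))
E
```

```text
shift [-1.2066  1.6074 -0.4078] turn [ 0.      0.0005 -0.0005] mm 615.2489111776546 deg 0.12241519055868416
shift [-0.569   0.7679 -0.3421] turn [ 0.      0.0005 -0.0005] mm 304.5453679816633 deg 0.12241519055868416
```

Emit:
play_rows([
  [[-1,-0.11,0.15,-0.1,0,0,0],[-1,-0.22,0.3,-0.2,0,0,0],[-1,-0.34,0.46,-0.28,0,0,0],[-1,-0.45,0.61,-0.34,0,0,0],[-1,-0.57,0.77,-0.38,0,0,0]],
])

```text
clock: 0.78
tool_pos: [0.3616, 0.358, 0.3723]
eef_rot: [0.809, 0.587, 0.0, 0.0]
contact_force: [2.4, -0.0, -0.1]
opening: 0.999
```

```bash
python3 - <<'E'
from h import *
st();goto((.55,.10,.38),down(72))
E
```

```text
t 0.78 p [361.6 358.  372.3] xang 71.92 z [ 7.e-04 -5.e-04 -1.e+00] F [ 2.41 -0.04 -0.08] M [-0.027 -0.083 -0.019] op 0.999 q [-0.72  0.4  -0.23  1.74  0.11  1.01  0.27]
shift [-0.6228  0.864  -0.0249] turn [ 0.0002  0.0001 -0.0004] mm 319.59795344751063 deg 0.09316123577933544
```

Emit:
play_rows([
  [[-1,-0.12,0.17,-0.02,0,0,0],[-1,-0.24,0.34,-0.025,0,0,0],[-1,-0.36,0.51,-0.025,0,0,0],[-1,-0.48,0.68,-0.025,0,0,0],[-1,-0.6,0.84,-0.025,0,0,0]],
])

```text
clock: 1.4
tool_pos: [0.5461, 0.107, 0.3799]
eef_rot: [0.809, 0.587, 0.0, 0.0]
contact_force: [-0.4, 1.7, 0.5]
opening: 0.998
```

```bash
python3 - <<'E'
from h import *
st()
m=vision.camera_model("wrist"); np.save("wA.npy",m,allow_pickle=True)
cv2.imwrite("pics/wA.png",vision.snapshot("wrist")[:,:,::-1])
st();goto((.56,-.02,.38),down(72))
E
```

```text
t 1.4 p [546.1 107.  379.9] xang 71.92 z [ 5.e-04 -3.e-04 -1.e+00] F [-0.39  1.65  0.47] M [ 0.044 -0.015  0.013] op 0.998 q [-0.17  0.47 -0.17  1.6   0.09  1.08  0.89]
t 1.45 p [550.9  96.4 379.5] xang 71.15 z [ 0.0042 -0.0082 -1.    ] F [ 4.33 -6.1  -0.01] M [-0.417 -0.306  0.01 ] op 0.999 q [-0.16  0.47 -0.16  1.59  0.09  1.08  0.9 ]
shift [-0.3573  0.1539  0.0015] turn [ 0.0021  0.0021 -0.0047] mm 116.72385227792778 deg 0.9968864060241611
```

View pics/wA.png

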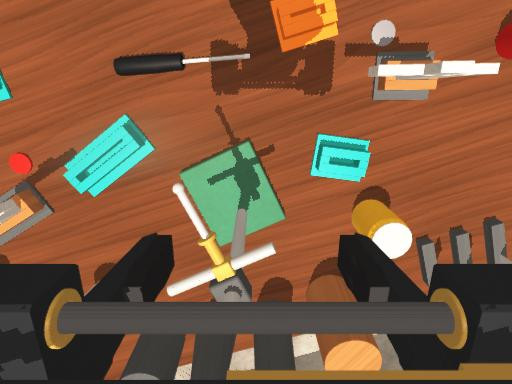

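Emit:
play_rows([
  [[-1,-0.0,0.0,0,0,0,0]],
])

```text
clock: 1.58
tool_pos: [0.5513, 0.0947, 0.3789]
eef_rot: [0.814, 0.58, -0.001, 0.004]
contact_force: [-0.3, 0.7, -0.5]
opening: 1.002
```

```bash
python3 - <<'E'
from h import *
st()
m=vision.camera_model("wrist"); np.save("wA.npy",m,allow_pickle=True)
cv2.imwrite("pics/wA.png",vision.snapshot("wrist")[:,:,::-1])
st();goto((.59,-.03,.38),down(72))
E
```

```text
t 1.57 p [551.3  94.7 378.9] xang 70.94 z [ 0.0033 -0.0086 -1.    ] F [-0.28  0.69 -0.48] M [ 0.047  0.027 -0.001] op 1.002 q [-0.16  0.47 -0.16  1.59  0.09  1.08  0.89]
t 1.62 p [551.4  94.2 378.9] xang 70.96 z [ 0.0038 -0.0099 -0.9999] F [-1.16 -0.45 -0.03] M [ 0.012 -0.05   0.028] op 0.997 q [-0.16  0.47 -0.16  1.59  0.09  1.08  0.89]
shift [-0.3493  0.2567  0.001 ] turn [ 0.0021  0.0026 -0.0058] mm 130.0554067532684 deg 1.204644221047503
```

Emit:
play_rows([
  [[-1,-0.12,0.085,0,0,0,0],[-1,-0.24,0.17,0,0,0,0],[-1,-0.35,0.257,0,0.002,0.003,-0.006],[-1,-0.35,0.257,0,0.002,0.003,-0.006],[-1,-0.35,0.257,0,0.002,0.003,-0.006]],
])

```text
clock: 2.25
tool_pos: [0.5895, -0.0276, 0.3802]
eef_rot: [0.808, 0.589, 0.001, -0.001]
contact_force: [0.1, 0.6, 0.1]
opening: 1.001
```

```bash
python3 - <<'E'
from h import *
st()
m=vision.camera_model("wrist"); np.save("wB.npy",m,allow_pickle=True)
cv2.imwrite("pics/wB.png",vision.snapshot("wrist")[:,:,::-1])
st()
crop("pics/wA.png",160,130,130,150,5,"pics/wA2.png")
E
```

```text
t 2.25 p [589.5 -27.6 380.2] xang 72.21 z [ 1.0e-04  2.9e-03 -1.0e+00] F [0.08 0.62 0.06] M [ 0.046 -0.035  0.006] op 1.001 q [ 0.06  0.52 -0.15  1.5   0.08  1.13  1.15]
t 2.3 p [589.5 -27.2 380.3] xang 72.26 z [ 3.0e-04  2.8e-03 -1.0e+00] F [ 0.29 -0.29 -0.23] M [ 0.015 -0.026 -0.03 ] op 0.997 q [ 0.06  0.52 -0.15  1.5   0.08  1.13  1.15]
```

View pics/wA2.png

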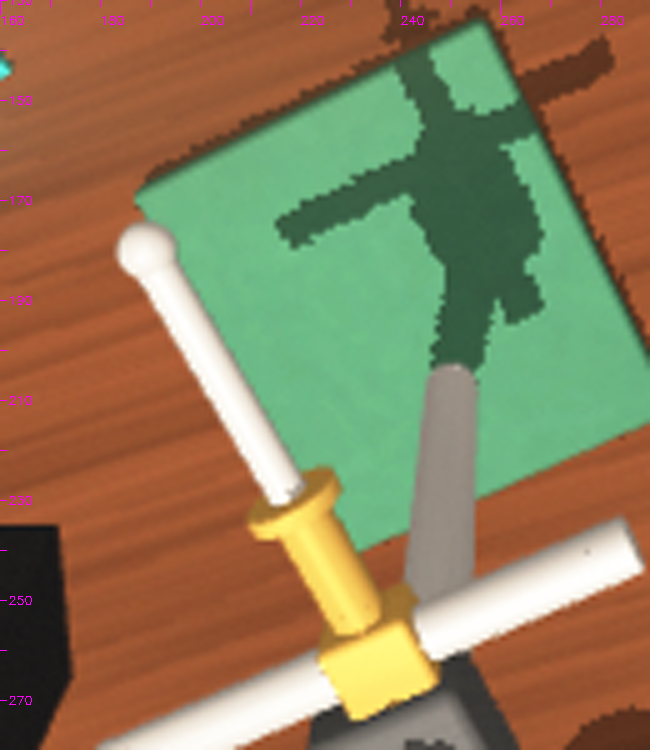

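View pics/wB.png

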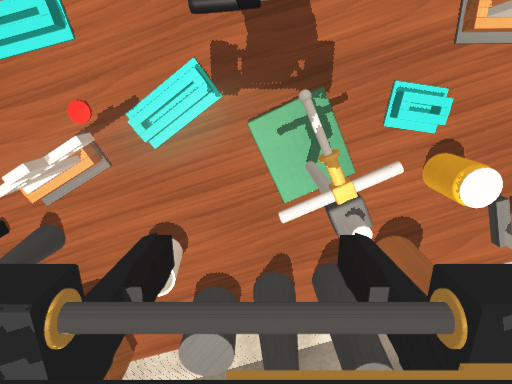

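```bash
python3 - <<'E'
from h import *
crop("pics/wB.png",240,75,130,150,5,"pics/wB2.png")
crop("pics/wB.png",0,85,130,130,6,"pics/wB3.png")
E
```

```text
(no output)
```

View pics/wB2.png

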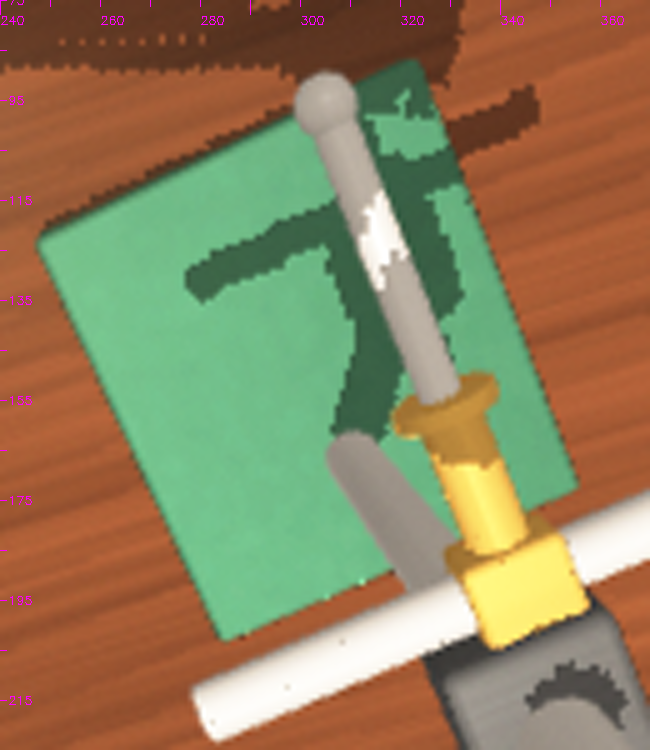

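View pics/wB3.png

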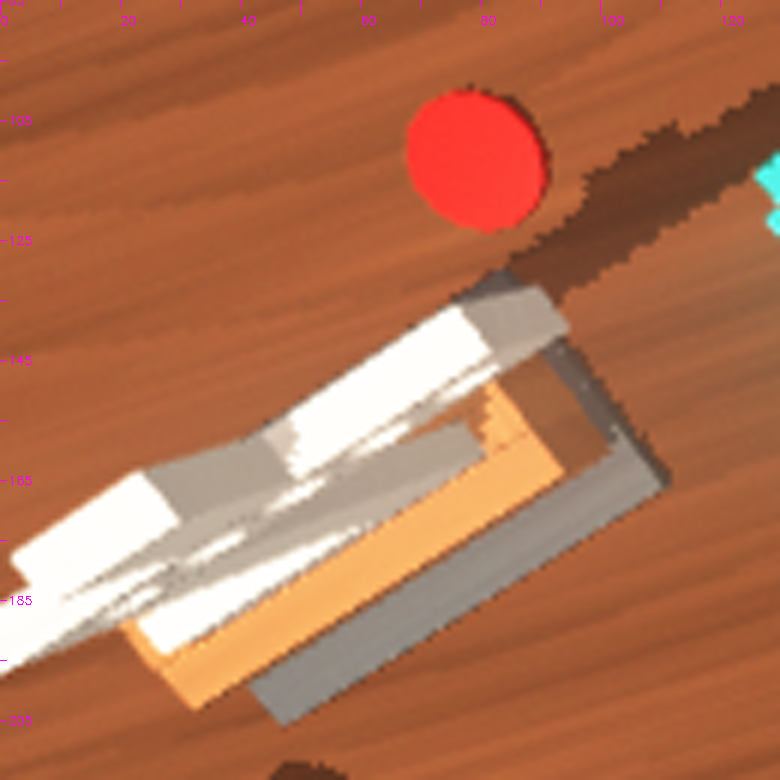

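```bash
python3 - <<'E'
from h import *
from scipy.optimize import least_squares
t=vision.camera_model("top"); s=vision.camera_model("side")
A=np.load("wA.npy",allow_pickle=True).item();B=np.load("wB.npy",allow_pickle=True).item()
def fit(obs,p0,nm):
    f=lambda p:np.concatenate([w*(proj(m,T(p,[a]))[0]-uv) for m,a,uv,w in obs])
    q=least_squares(f,p0,loss='soft_l1'); print(nm,q.x.round(4),np.degrees(q.x[2]).round(2),"res",f(q.x).reshape(-1,2).round(1).tolist()); return q.x
o=[(B,(-5,62,166),(76,135.5),1),(B,(5,62,166),(82,144),1),(B,(-5,15,198),(23.5,163.5),1),(B,(5,15,198),(30,172),1),(B,(-5,-15,198),(1.5,178),1),(B,(-5,62,136),(90,133),1),(B,(5,62,136),(94.5,139.5),1),(B,(5,-132,46),(27,194.5),1),(B,(-5,-132,46),(22,188),1),(B,(-60,0,5),(80,111.5),1)]
tm=fit(o,[.5,-.26,.2],"tmplB")
o2=[(t,(0,62,166),(321,202.2),1),(t,(0,-62,166),(361.3,194.3),1),(t,(0,-132,46),(372,197.3),1),(t,(-60,0,5),(335.7,224.4),1)]
fit(o+o2,[.5,-.26,.2],"tmplB+t")
b=[(A,(-75,-65,16),(187.2,168.7),1),(A,(-75,65,16),(256,133.5),1),(B,(-75,-65,16),(247.5,123),1),(B,(-75,65,16),(322.5,87),1),(B,(75,-65,16),(285,202.7),1),(B,(75,65,16),(355,172.5),1)]
sd=fit(b,[.62,.04,.1],"stand")
fit([x for x in b if x[0] is A],[.62,.04,.1],"standA");fit([x for x in b if x[0] is B],[.62,.04,.1],"standB")
def S(p):
    d=p[:2]-sd[:2];a=sd[2];return (np.array([d[0]*np.cos(a)+d[1]*np.sin(a),-d[0]*np.sin(a)+d[1]*np.cos(a),p[2]])*1000).round(1)
for n,obs in (("ball",[(A,(189,180)),(B,(305,94.5))]),("ball all",[(A,(189,180)),(B,(305,94.5)),(s,(255.5,162)),(t,(241.7,187.8))]),("col",[(A,(217,228.5)),(B,(327.5,153))])):
    X,fu=tri(obs); print(n,X.round(4),fu.round(1),S(X))
E
```

```text
tmplB [ 0.5155 -0.2647  0.2164] 12.4 res [[-0.1, 0.6], [-0.2, -0.1], [-0.2, 0.1], [0.1, -0.3], [0.3, -0.2], [-0.3, -0.3], [0.6, 0.4], [-0.0, -1.1], [0.5, 0.2], [-1.2, 0.3]]
tmplB+t [ 0.5154 -0.2647  0.2152] 12.33 res [[-0.1, 0.6], [-0.2, -0.1], [-0.2, -0.0], [0.1, -0.4], [0.3, -0.4], [-0.3, -0.4], [0.6, 0.4], [-0.1, -1.3], [0.4, 0.0], [-1.2, 0.2], [0.5, -0.7], [-0.2, -0.8], [-0.1, -0.4], [-0.1, -0.6]]
stand [0.6201 0.0443 0.1289] 7.38 res [[-1.4, 0.2], [0.5, -0.1], [-1.2, 0.1], [1.0, -1.2], [-0.6, 1.4], [1.5, 0.1]]
standA [0.6202 0.0455 0.1356] 7.77 res [[-0.9, 0.4], [0.8, -0.3]]
standB [0.62   0.0439 0.1289] 7.39 res [[-1.5, 0.1], [0.8, -1.2], [-0.8, 1.4], [1.3, 0.1]]
ball [0.5288 0.037  0.2359] [-0.3 -0.4  0.2  0.4] [-91.4   4.5 235.9]
ball all [0.5288 0.0369 0.2353] [-0.2 -0.6 -0.   0.3 -0.1 -0.2 -0.4 -1. ] [-91.5   4.4 235.3]
col [0.5834 0.0434 0.235 ] [-0.1 -0.1  0.1  0.1] [-36.5   3.8 235. ]
```

```bash
python3 - <<'E'
from h import *
goto((.5154,-.2647,.30),down(12.33))
E
```

```text
shift [-0.8299  0.0061  0.2655] turn [-0.0006 -0.0007  0.333 ] mm 261.39961560352214 deg 59.93378846006385
```

Emit:
play_rows([
  [[-1,-0.17,0.0,0.05,0,0,0.058],[-1,-0.34,0.0,0.1,0,0,0.116],[-1,-0.5,0.0,0.15,0,0,0.174],[-1,-0.67,0.003,0.2,0,0,0.232],[-1,-0.83,0.006,0.2655,0,0,0.29]],
])

```text
clock: 2.92
tool_pos: [0.5158, -0.2638, 0.3001]
eef_rot: [0.985, 0.173, 0.001, -0.002]
contact_force: [0.4, 1.1, -0.3]
opening: 1.003
```

```bash
python3 - <<'E'
from h import *
st();goto((.5154,-.2647,.24),down(12.33))
E
```

```text
t 2.92 p [ 515.8 -263.8  300.1] xang 19.93 z [ 0.0019  0.0034 -1.    ] F [ 0.36  1.15 -0.32] M [-0.084 -0.017  0.026] op 1.003 q [ 0.34  0.58  0.1   1.66 -0.07  0.9   0.81]
shift [-0.0029  0.0028  0.2003] turn [-0.0009 -0.0009  0.0422] mm 60.11488789021582 deg 7.602387028639476
```

Turn and settle at this height, then look through the wrist camera before descending.

Emit:
play_rows([
  [[-1,-0.001,0.003,0,-0.001,-0.001,0.042],[-1,-0.001,0.003,0,-0.001,-0.001,0.042],[-1,-0.001,0.003,0,-0.001,-0.001,0.042]],
])

```text
clock: 3.3
tool_pos: [0.5168, -0.2626, 0.3004]
eef_rot: [0.994, 0.111, 0.0, -0.0]
contact_force: [0.9, 1.1, -0.3]
opening: 1.004
```

```bash
python3 - <<'E'
from h import *
st();m=vision.camera_model("wrist"); np.save("wC.npy",m,allow_pickle=True)
cv2.imwrite("pics/wC.png",vision.snapshot("wrist")[:,:,::-1]); goto((.5154,-.2647,.18),down(12.33))
P=T([.5154,-.2647,.2152],[(-5,62,166),(5,62,166),(-5,15,198),(5,15,198),(-5,-15,198),(5,-15,198)]);print(proj(m,P).round(1))
crop("pics/wC.png",180,90,160,150,5,"pics/wC2.png")
E
```

```text
t 3.3 p [ 516.8 -262.6  300.4] xang 12.7 z [ 6.e-04  5.e-04 -1.e+00] F [ 0.89  1.13 -0.35] M [-0.091  0.003  0.001] op 1.004 q [ 0.31  0.58  0.14  1.66 -0.1   0.9   0.71]
shift [-0.0057  0.0047  0.4015] turn [-0.     -0.0002  0.0018] mm 120.45903166824904 deg 0.3195499121952141
[[247.1 117.1]
 [259.1 117.2]
 [246.3 182.1]
 [259.1 182.2]
 [246.4 217.7]
 [258.7 217.7]]
```

View pics/wC.png

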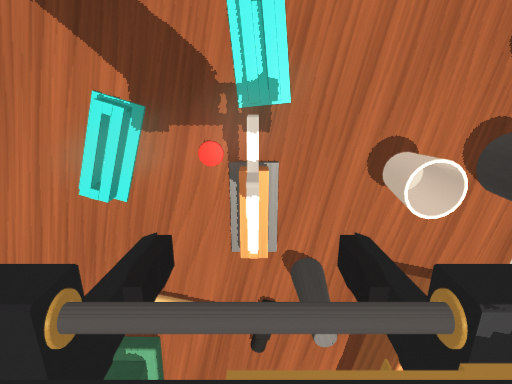

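View pics/wC2.png

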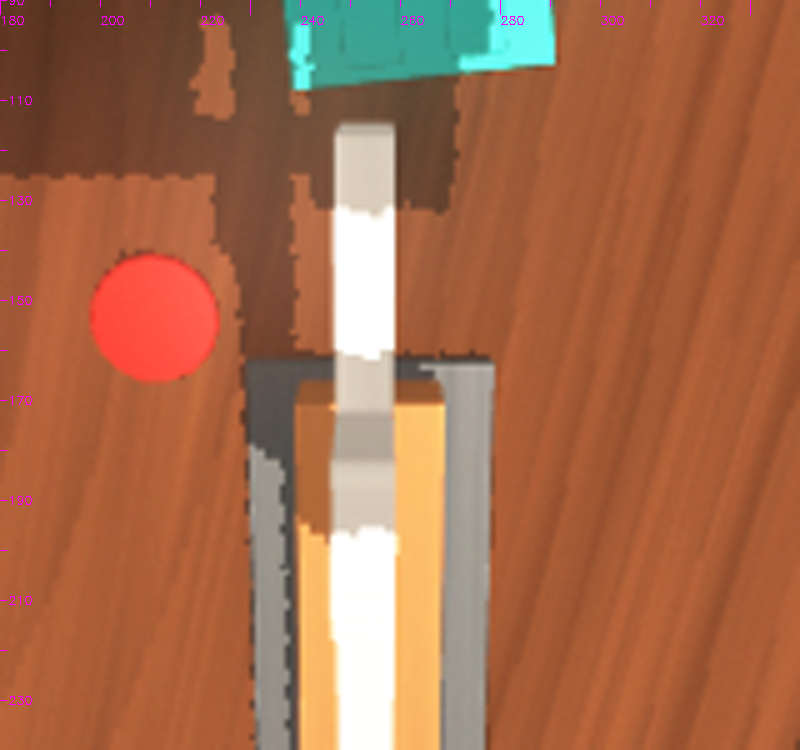

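Emit:
play_rows([
  [[-1,-0.005,0.005,0.13,0,0,0.002],[-1,-0.006,0.005,0.26,0,0,0.002],[-0.3,-0.007,0.005,0.36,0,0,0.002],[-0.3,-0.007,0.005,0.4015,0,0,0.002],[-0.3,-0.007,0.005,0.4015,0,0,0.002]],
], force=20)

```text
clock: 3.98
tool_pos: [0.5153, -0.2644, 0.1799]
eef_rot: [0.994, 0.108, 0.0, -0.0]
contact_force: [0.4, -0.1, -0.3]
opening: 0.679
```

Emit:
play_rows([
  [[0.4,0,0,0,0,0,0],[1,0,0,0,0,0,0],[1,0,0,0,0,0,0],[1,0,0,0,0,0,0]],
], force=20)

```text
clock: 4.47
tool_pos: [0.5154, -0.2645, 0.1802]
eef_rot: [0.994, 0.108, 0.0, -0.0]
contact_force: [0.1, 0.4, 0.3]
opening: 0.231
```

```bash
python3 - <<'E'
from h import *
st()
E
```

```text
t 4.47 p [ 515.4 -264.5  180.2] xang 12.36 z [ 8.e-04  6.e-04 -1.e+00] F [0.1  0.43 0.29] M [-0.084  0.003 -0.025] op 0.231 q [ 0.33  0.73  0.1   1.79 -0.12  0.62  0.73]
```

Emit:
play_rows([
  [[1,0,0,0,0,0,0],[1,0,0,0,0,0,0],[1,0,0,0,0,0,0]],
], force=55)

```text
clock: 4.85
tool_pos: [0.5154, -0.2644, 0.1803]
eef_rot: [0.994, 0.108, 0.0, -0.0]
contact_force: [-0.2, -1.0, 1.8]
opening: 0.107
```

```bash
python3 - <<'E'
from h import *
st()
E
```

```text
t 4.85 p [ 515.4 -264.4  180.3] xang 12.36 z [ 9.e-04  6.e-04 -1.e+00] F [-0.25 -1.03  1.84] M [-0.016  0.089 -0.026] op 0.107 q [ 0.33  0.73  0.1   1.79 -0.12  0.62  0.73]
```

Emit:
play_rows([
  [[1,0,0,-0.02,0,0,0],[1,0,0,-0.05,0,0,0],[1,0,0,-0.1,0,0,0],[1,0,0,-0.17,0,0,0],[1,0,0,-0.25,0,0,0]],
], force=55)

```text
clock: 5.48
tool_pos: [0.5152, -0.2644, 0.2567]
eef_rot: [0.994, 0.108, 0.0, -0.0]
contact_force: [1.0, -0.2, -1.6]
opening: 0.107
```

```bash
python3 - <<'E'
from h import *
st()
E
```

```text
t 5.47 p [ 515.2 -264.4  256.7] xang 12.35 z [ 9.e-04  7.e-04 -1.e+00] F [ 1.04 -0.2  -1.61] M [0.02  0.063 0.004] op 0.107 q [ 0.32  0.63  0.13  1.72 -0.11  0.8   0.71]
```

```bash
python3 - <<'E'
from h import *
goto((.475,-.10,.266),down(9)); goto((.475,.077,.266),down(7))
E
```

```text
shift [-0.0135 -0.5641 -0.0308] turn [-0.0002 -0.0003  0.0186] mm 169.52744444508872 deg 3.3552037316248082
shift [ 0.1127 -1.1404 -0.0304] turn [-0.0002 -0.0003  0.0297] mm 343.9162218096534 deg 5.35497337775542
```

Emit:
play_rows([
  [[1,0.0,-0.05,-0.02,0,0,0.003],[1,-0.01,-0.16,-0.03,0,0,0.006],[1,-0.01,-0.29,-0.03,0,0,0.01],[1,-0.01,-0.42,-0.03,0,0,0.015],[1,-0.01,-0.56,-0.03,0,0,0.0186]],
], force=55)

```text
clock: 6.1
tool_pos: [0.4752, -0.0987, 0.2657]
eef_rot: [0.997, 0.078, 0.0, -0.001]
contact_force: [0.0, 0.2, -1.5]
opening: 0.11
```

```bash
python3 - <<'E'
from h import *
st();goto((.475,.077,.266),down(7))
E
```

```text
t 6.1 p [475.2 -98.7 265.7] xang 8.99 z [ 3.0e-04  1.5e-03 -1.0e+00] F [ 0.04  0.16 -1.54] M [ 0.126  0.052 -0.037] op 0.11 q [ 0.    0.5   0.17  1.98 -0.13  0.67  0.41]
shift [ 9.080e-02 -5.786e-01 -1.000e-04] turn [-0.0005 -0.0002  0.011 ] mm 175.7164250417249 deg 1.9897377858616307
```

Emit:
play_rows([
  [[1,0.02,-0.14,0,0,0,0.005],[1,0.04,-0.28,0,0,0,0.01],[1,0.06,-0.41,0,0,0,0.011],[1,0.08,-0.52,0,0,0,0.011],[1,0.09,-0.578,0,-0.0005,0,0.011]],
], force=55)

```text
clock: 6.72
tool_pos: [0.4735, 0.08, 0.2658]
eef_rot: [0.998, 0.063, -0.0, -0.001]
contact_force: [0.6, -0.2, -2.4]
opening: 0.109
```

Emit:
play_rows([
  [[1,0,0,0,0,0,0],[1,0,0,0,0,0,0]],
])

```text
clock: 6.98
tool_pos: [0.4728, 0.0797, 0.2658]
eef_rot: [0.998, 0.063, -0.001, -0.0]
contact_force: [1.3, 0.8, -1.7]
opening: 0.106
```

```bash
python3 - <<'E'
from h import *
st();m=vision.camera_model("wrist"); np.save("wD.npy",m,allow_pickle=True)
for n in("wrist","side","top"): cv2.imwrite(f"pics/{n}D.png",vision.snapshot(n)[:,:,::-1])
st()
crop("pics/sideD.png",210,130,100,110,7,"pics/sD.png")
crop("pics/topD.png",180,140,100,80,8,"pics/tD.png")
E
```

```text
t 6.97 p [472.8  79.7 265.8] xang 7.21 z [-1.3e-03  9.0e-04 -1.0e+00] F [ 1.33  0.81 -1.69] M [0.    0.051 0.011] op 0.106 q [-0.39  0.5   0.2   1.99 -0.16  0.67  0.03]
t 7.12 p [473.4  78.9 265.9] xang 7.1 z [-7.e-04  7.e-04 -1.e+00] F [ 0.25  1.41 -2.81] M [ 0.062  0.087 -0.015] op 0.111 q [-0.39  0.5   0.2   1.99 -0.16  0.67  0.03]
```

View pics/wristD.png

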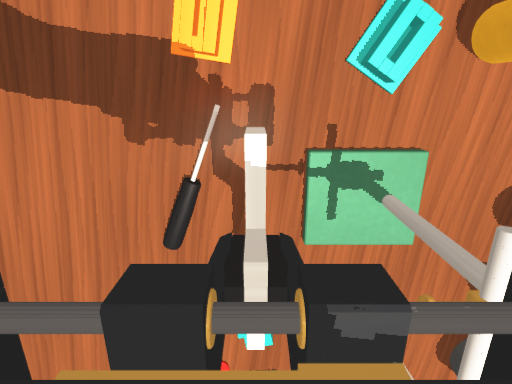

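View pics/sD.png

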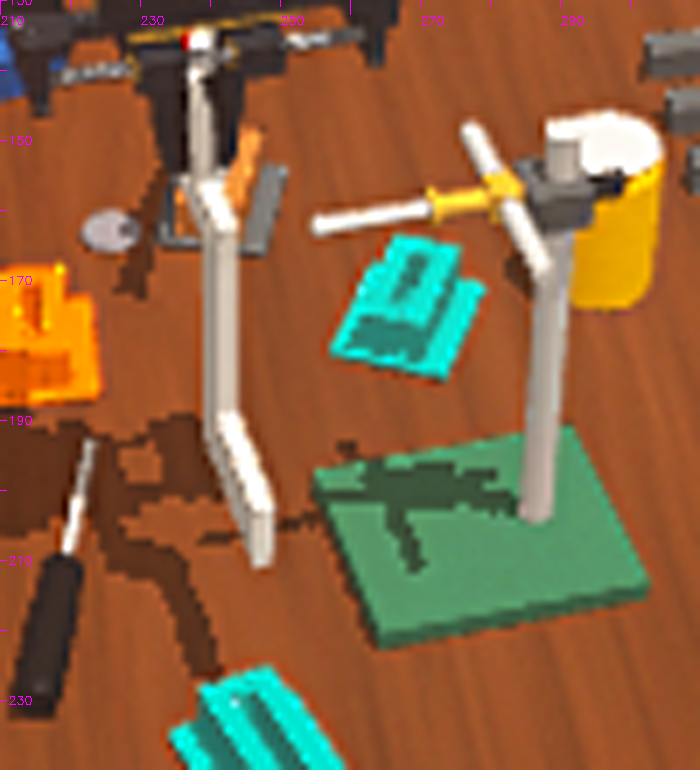

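View pics/tD.png

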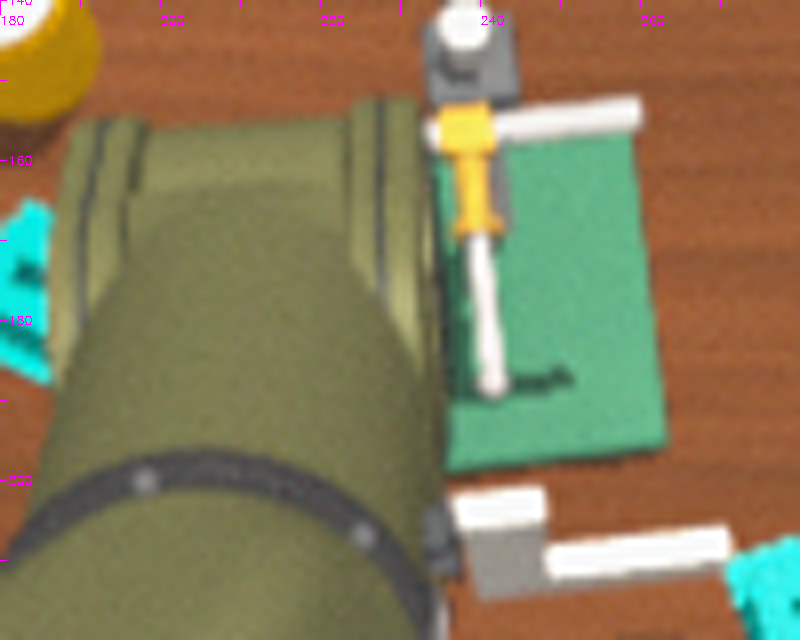

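```bash
cat > fitT.py <<'E'
from h import *
from scipy.optimize import least_squares
def fitT(tp,R,obs,prior=True):
    # template frame in tool at nominal: x=toolx, y=-tooly, z=-toolz ; origin below TCP by 174.3
    Rn=R@np.diag([1,-1,-1.])
    def pts(p,P):
        Q=Ro.from_rotvec([p[3],0,p[4]]).as_matrix()
        return tp+(Rn@(Q@(np.array(P,float).T/1000-np.array([[0,0,.1743]]).T)+np.array([[p[0]],[p[1]],[p[2]]]))).T
    f=lambda p:np.r_[np.concatenate([proj(m,pts(p,[a]))[0]-uv for m,a,uv in obs]),p[0]/.001,p[4]/.01]
    q=least_squares(f,np.zeros(5),loss='soft_l1')
    print("dx dy dz mm",(q.x[:3]*1000).round(2),"roll,yaw deg",np.degrees(q.x[3:]).round(2)); print(f(q.x)[:-2].reshape(-1,2).round(1).tolist())
    h=pts(q.x,[(0,-44,145)])[0]; print("hole world",h.round(4)); return q.x,h
E
python3 - <<'E'
from fitT import *
t=vision.camera_model("top"); s=vision.camera_model("side")
S=get_state();R=Ro.from_quat(S['eef_rot']).as_matrix()
o=[(t,(-5,-62,160),(248.3,205.3)),(t,(5,-62,160),(248,200.8)),(t,(5,-132,40),(271,205.6)),(t,(-5,-132,40),(271.2,210)),
(s,(5,-62,160),(243.3,161)),(s,(-5,-62,160),(239.5,163)),(s,(-5,-132,40),(245.7,203.5)),(s,(5,-132,40),(249,201.5)),(s,(-5,-132,0),(246.2,210.8)),(s,(5,-132,0),(249,210))]
fitT(S['tool_pos'],R,o)
fitT(S['tool_pos'],R,o[:4]);fitT(S['tool_pos'],R,o[4:])
E
```

```text
dx dy dz mm [-0.67 -0.66  2.73] roll,yaw deg [ 0.11 -0.15]
[[-0.2, -1.3], [-0.3, -0.3], [-0.1, 0.0], [0.1, -1.2], [0.2, 1.1], [1.1, -0.5], [0.1, -1.0], [-0.4, 0.5], [-0.5, 0.1], [-0.5, 0.4]]
hole world [0.4781 0.0345 0.2392]
dx dy dz mm [ -0.02  -0.98 -13.94] roll,yaw deg [-0.04 -0.02]
[[0.0, -0.5], [-0.0, 0.5], [-0.1, 0.6], [0.1, -0.7]]
hole world [0.4789 0.0342 0.2226]
dx dy dz mm [ 0.01  8.35 -5.24] roll,yaw deg [-2.57  0.08]
[[-0.2, 0.7], [0.8, -0.8], [0.2, -1.3], [-0.3, 0.2], [-0.2, 0.2], [-0.2, 0.5]]
hole world [0.478  0.0423 0.2333]
```

```bash
python3 - <<'E'
from fitT import *
crop("pics/wristD.png",215,110,90,160,5,"pics/wD2.png")
m=vision.camera_model("wrist");S=get_state();R=Ro.from_quat(S['eef_rot']).as_matrix()@np.diag([1,-1,-1.])
P=np.array([(-5,62,160),(5,62,160),(-5,62,130),(5,62,130),(-5,15,192),(5,15,192),(-5,15,160),(5,15,160)],float)/1000-[0,0,.1743]
for dy in(0,.001):
  for dz in (0,.002): print(dy,dz,proj(m,S['tool_pos']+(P+[0,dy,dz])@R.T).round(1).tolist())
E
```

```text
0 0 [[243.9, 134.2], [265.6, 134.2], [245.8, 127.0], [263.9, 127.0], [242.5, 260.9], [267.1, 260.9], [245.0, 227.8], [264.8, 227.7]]
0 0.002 [[243.7, 134.8], [265.8, 134.8], [245.7, 127.4], [264.0, 127.4], [242.3, 263.5], [267.2, 263.5], [244.9, 229.5], [264.9, 229.4]]
0.001 0 [[243.8, 132.0], [265.6, 132.0], [245.7, 125.2], [263.9, 125.1], [242.5, 258.7], [267.1, 258.7], [245.0, 226.0], [264.8, 225.9]]
0.001 0.002 [[243.7, 132.6], [265.8, 132.5], [245.6, 125.5], [264.0, 125.5], [242.3, 261.3], [267.3, 261.3], [244.9, 227.6], [264.9, 227.6]]
```

View pics/wD2.png

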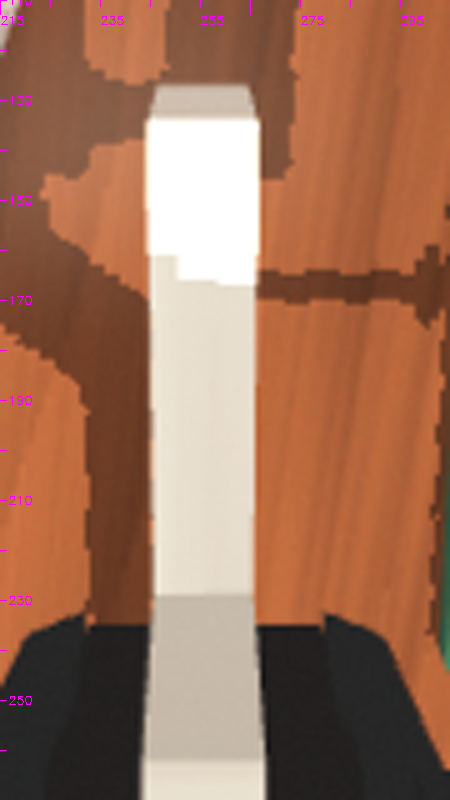

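```bash
cat >> h.py <<'E'
TH=7.0
def tgt(s,dy=0,dz=0,th=TH,ball=(.5288,.0369,.2355)):
    a=np.radians(th); u=np.array([np.cos(a),np.sin(a),0]); v=np.array([-u[1],u[0],0])
    return np.array(ball)+u*s/1000+v*(44+dy)/1000+np.array([0,0,(29+dz)/1000])
def rel(th=TH,ball=(.5288,.0369,.2355)):
    S=get_state(); a=np.radians(th);u=np.array([np.cos(a),np.sin(a),0]); v=np.array([-u[1],u[0],0])
    d=(S['tool_pos']-tgt(0,0,0,th,ball))*1000; print("s,dy,dz",(d@u).round(2),(d@v).round(2),d[2].round(2))
E
python3 - <<'E'
from h import *
rel();goto(tgt(-15),down(TH))
E
```

```text
s,dy,dz -49.92 4.41 1.38
shift [0.1164 0.0149 0.0045] turn [-0.0003  0.0002  0.0006] mm 35.22115549479766 deg 0.11821391215258707
```

Emit:
play_rows([
  [[1,0.04,0.008,0.003,0,0,0],[1,0.08,0.015,0.0045,0,0,0],[1,0.116,0.015,0.0045,0,0,0],[1,0.116,0.015,0.0045,0,0,0],[1,0.116,0.015,0.0045,0,0,0]],
])

```text
clock: 7.75
tool_pos: [0.5081, 0.0787, 0.2643]
eef_rot: [0.998, 0.062, -0.001, -0.0]
contact_force: [-0.8, 0.0, -1.5]
opening: 0.107
```

```bash
python3 - <<'E'
from h import *
st();rel();goto(tgt(-15),down(TH))
m=vision.camera_model("wrist"); np.save("wE.npy",m,allow_pickle=True)
for n in("wrist","side","top"): cv2.imwrite(f"pics/{n}E.png",vision.snapshot(n)[:,:,::-1])
crop("pics/sideE.png",220,130,80,80,8,"pics/sE.png")
crop("pics/topE.png",200,140,80,80,8,"pics/tE.png")
E
```

```text
t 7.75 p [508.1  78.7 264.3] xang 7.11 z [-1.7e-03  6.0e-04 -1.0e+00] F [-0.81  0.05 -1.49] M [0.075 0.094 0.017] op 0.107 q [-0.37  0.54  0.2   1.9  -0.16  0.72  0.05]
s,dy,dz -15.49 0.05 -0.19
shift [ 0.0016  0.0002 -0.0006] turn [-0.0003  0.0005  0.0006] mm 0.5283781995686168 deg 0.1530933989816862
```

View pics/wristE.png

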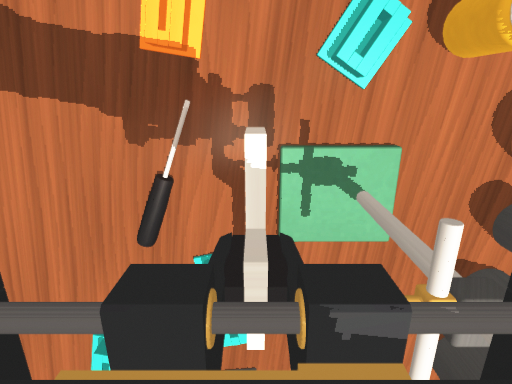

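View pics/sE.png

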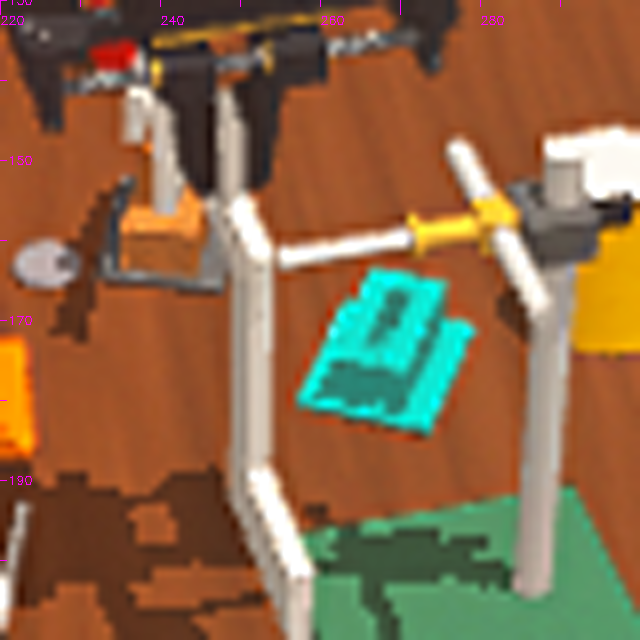

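View pics/tE.png

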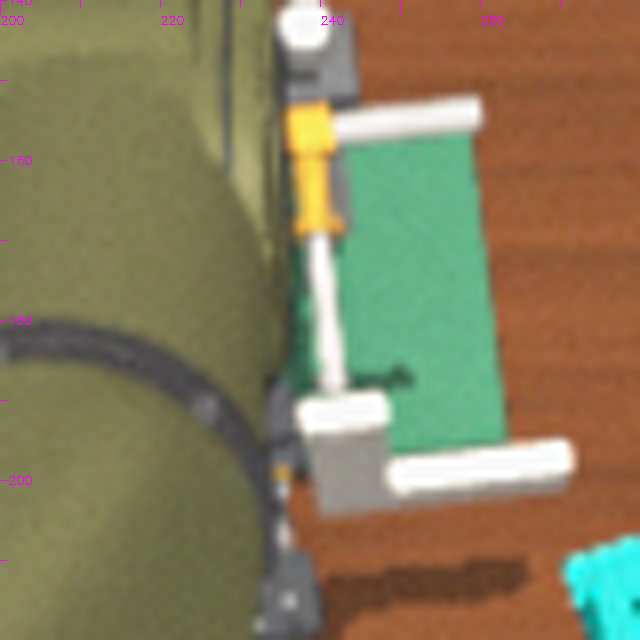

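Emit:
play_rows([
  [[1,0.008,0,-0.0006,0,0,0],[1,0.016,0,-0.0006,0,0,0],[1,0.02,0,-0.0006,0,0,0],[1,0.02,0,-0.0006,0,0,0]],
])

```text
clock: 8.4
tool_pos: [0.514, 0.0795, 0.2646]
eef_rot: [0.998, 0.062, -0.001, -0.0]
contact_force: [-0.9, -0.4, -2.8]
opening: 0.108
```

```bash
python3 - <<'E'
from h import *
st();rel();goto(tgt(-6),down(TH))
E
```

```text
t 8.4 p [514.   79.5 264.6] xang 7.11 z [-1.3e-03  7.0e-04 -1.0e+00] F [-0.94 -0.44 -2.78] M [0.026 0.077 0.008] op 0.108 q [-0.37  0.55  0.2   1.88 -0.16  0.73  0.05]
s,dy,dz -9.45 0.07 0.13
shift [0.0115 0.0002 0.0004] turn [-0.0003  0.0004  0.0006] mm 3.4576334008963157 deg 0.13967246992447674
```

Emit:
play_rows([
  [[1,0.005,0,0,0,0,0],[1,0.009,0,0,0,0,0],[1,0.009,0,0,0,0,0]],
])

```text
clock: 8.78
tool_pos: [0.5169, 0.0799, 0.2646]
eef_rot: [0.998, 0.062, -0.001, -0.0]
contact_force: [0.4, 0.3, -2.4]
opening: 0.108
```

Emit:
play_rows([
  [[1,0.005,0,0,0,0,0],[1,0.009,0,0,0,0,0],[1,0.009,0,0,0,0,0]],
])

```text
clock: 9.15
tool_pos: [0.5197, 0.0802, 0.2646]
eef_rot: [0.998, 0.062, -0.0, -0.0]
contact_force: [-0.1, -0.1, -2.8]
opening: 0.108
```

```bash
python3 - <<'E'
from h import *
st();rel();goto(tgt(2),down(TH))
E
```

```text
t 9.15 p [519.7  80.2 264.6] xang 7.12 z [-9.e-04  7.e-04 -1.e+00] F [-0.09 -0.06 -2.83] M [0.062 0.015 0.031] op 0.108 q [-0.37  0.56  0.2   1.87 -0.16  0.73  0.05]
s,dy,dz -3.78 0.06 0.11
shift [0.0193 0.0002 0.0003] turn [-0.0002  0.0003  0.0006] mm 5.780981246617513 deg 0.1332340103950096
```

Emit:
play_rows([
  [[1,0.005,0,0,0,0,0],[1,0.01,0,0,0,0,0],[1,0.01,0,0,0,0,0]],
])

```text
clock: 9.52
tool_pos: [0.5229, 0.0806, 0.2646]
eef_rot: [0.998, 0.062, -0.0, -0.0]
contact_force: [-0.7, 0.4, -2.6]
opening: 0.109
```

Emit:
play_rows([
  [[1,0.005,0,0,0,0,0],[1,0.01,0,0,0,0,0],[1,0.01,0,0,0,0,0]],
])

```text
clock: 9.9
tool_pos: [0.526, 0.081, 0.2646]
eef_rot: [0.998, 0.062, -0.0, -0.0]
contact_force: [-0.5, 0.4, -1.9]
opening: 0.105
```

Emit:
play_rows([
  [[1,0.006,0,0,0,0,0],[1,0.012,0,0,0,0,0],[1,0.012,0,0,0,0,0]],
])

```text
clock: 10.28
tool_pos: [0.5299, 0.0815, 0.2647]
eef_rot: [0.998, 0.062, -0.0, -0.0]
contact_force: [0.1, 0.1, -1.9]
opening: 0.109
```

Emit:
play_rows([
  [[1,0.008,0,0,0,0,0],[1,0.016,0,0,0,0,0],[1,0.02,0,0,0,0,0],[1,0.02,0,0,0,0,0]],
])

```text
clock: 10.78
tool_pos: [0.5359, 0.0823, 0.2646]
eef_rot: [0.998, 0.062, -0.0, -0.0]
contact_force: [-1.2, -0.3, -2.2]
opening: 0.107
```

```bash
python3 - <<'E'
from h import *
st();rel();goto(tgt(16),down(TH))
for n in("side","top"): cv2.imwrite(f"pics/{n}F.png",vision.snapshot(n)[:,:,::-1])
crop("pics/sideF.png",230,130,80,80,8,"pics/sF.png")
crop("pics/topF.png",210,140,80,80,8,"pics/tF.png")
E
```

```text
t 10.78 p [535.9  82.3 264.6] xang 7.12 z [-1.e-04  8.e-04 -1.e+00] F [-1.19 -0.32 -2.2 ] M [0.004 0.038 0.043] op 0.107 q [-0.36  0.58  0.2   1.82 -0.16  0.76  0.05]
s,dy,dz 12.57 0.15 0.11
shift [0.0114 0.0005 0.0004] turn [-0.0002 -0.      0.0007] mm 3.438437382766889 deg 0.13173195468050383
```

View pics/sF.png

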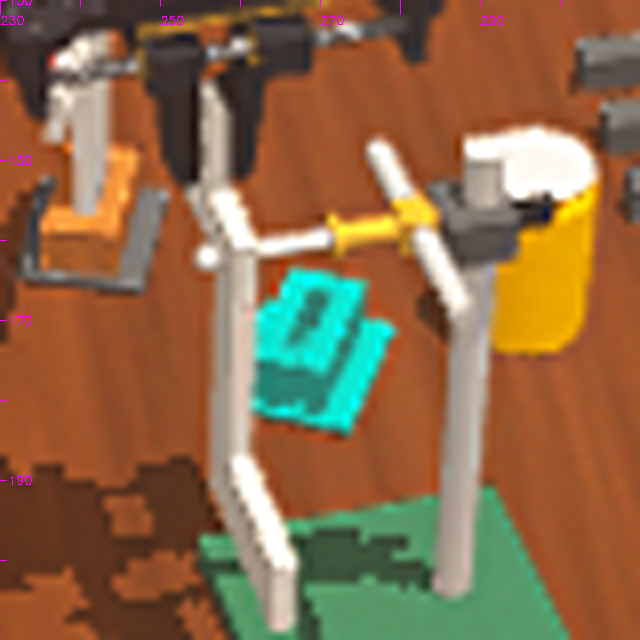

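View pics/tF.png

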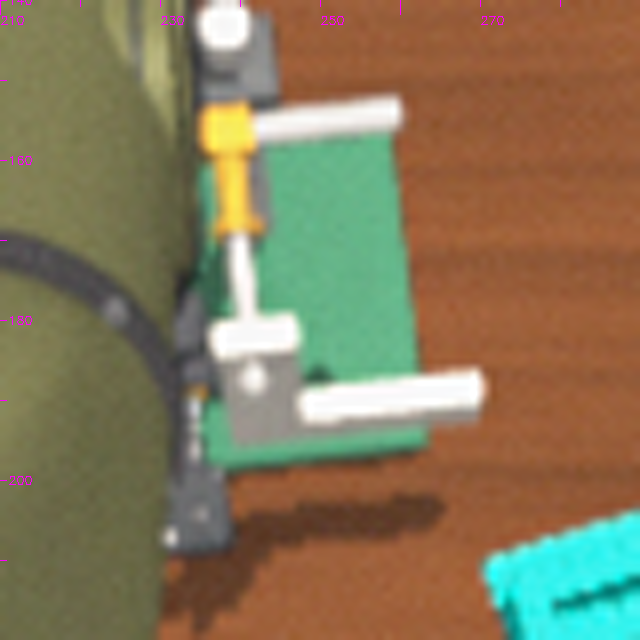

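Emit:
play_rows([
  [[1,0.012,0.0005,0,0,0,0],[1,0.024,0.0005,0,0,0,0],[1,0.036,0.0005,0,0,0,0],[1,0.048,0.0005,0,0,0,0],[1,0.05,0.0005,0,0,0,0]],
])

```text
clock: 11.5
tool_pos: [0.551, 0.084, 0.2646]
eef_rot: [0.998, 0.062, 0.0, -0.0]
contact_force: [0.2, -0.3, -2.6]
opening: 0.109
```

Emit:
play_rows([
  [[1,0.01,0,0,0,0,0],[1,0.02,0,0,0,0,0],[1,0.03,0,0,0,0,0],[1,0.04,0,0,0,0,0],[1,0.04,0,0,0,0,0]],
])

```text
clock: 12.12
tool_pos: [0.5631, 0.0855, 0.2645]
eef_rot: [0.998, 0.062, 0.0, -0.0]
contact_force: [-0.1, -0.5, -3.1]
opening: 0.107
```

```bash
python3 - <<'E'
from h import *
st();rel();goto(tgt(44),down(TH))
E
```

```text
t 12.12 p [563.1  85.5 264.5] xang 7.12 z [ 1.e-04  8.e-04 -1.e+00] F [-0.1  -0.46 -3.08] M [0.091 0.084 0.015] op 0.107 q [-0.35  0.61  0.2   1.74 -0.16  0.8   0.05]
s,dy,dz 40.0 0.07 0.03
shift [0.0133 0.0003 0.0001] turn [-0.0002 -0.0001  0.0007] mm 4.000452062897605 deg 0.13079493377519405
```

Emit:
play_rows([
  [[1,0.004,0,0.004,0,0,0],[1,0.008,0,0.007,0,0,0],[1,0.01,0,0.008,0,0,0],[1,0.01,0,0.008,0,0,0]],
])

```text
clock: 12.62
tool_pos: [0.5661, 0.0859, 0.2621]
eef_rot: [0.998, 0.062, 0.0, -0.0]
contact_force: [-0.6, 0.1, -2.3]
opening: 0.111
```

```bash
python3 - <<'E'
from h import *
st();rel()
E
```

```text
t 12.62 p [566.1  85.9 262.1] xang 7.12 z [ 1.e-04  8.e-04 -1.e+00] F [-0.6   0.14 -2.34] M [ 0.066  0.078 -0.015] op 0.111 q [-0.35  0.62  0.2   1.74 -0.16  0.8   0.05]
s,dy,dz 42.99 0.08 -2.4
```

Emit:
play_rows([
  [[1,0,0,0.0025,0,0,0],[1,0,0,0.0025,0,0,0],[1,0,0,0.0025,0,0,0]],
])

```text
clock: 13.0
tool_pos: [0.5661, 0.0859, 0.2613]
eef_rot: [0.998, 0.062, 0.0, -0.0]
contact_force: [0.7, 0.9, -2.7]
opening: 0.104
```

```bash
python3 - <<'E'
from h import *
st();rel()
E
```

```text
t 13.0 p [566.1  85.9 261.3] xang 7.12 z [ 1.e-04  8.e-04 -1.e+00] F [ 0.68  0.88 -2.65] M [0.071 0.078 0.009] op 0.104 q [-0.35  0.62  0.2   1.74 -0.16  0.8   0.05]
s,dy,dz 42.99 0.07 -3.15
```

Emit:
play_rows([
  [[1,0,0,0.0025,0,0,0],[1,0,0,0.0025,0,0,0],[1,0,0,0.0025,0,0,0]],
])

```text
clock: 13.38
tool_pos: [0.5661, 0.0859, 0.2606]
eef_rot: [0.998, 0.062, 0.0, -0.0]
contact_force: [0.5, 0.5, -2.6]
opening: 0.11
```

```bash
python3 - <<'E'
from h import *
st();rel()
E
```

```text
t 13.38 p [566.1  85.9 260.6] xang 7.12 z [ 1.e-04  8.e-04 -1.e+00] F [ 0.47  0.48 -2.63] M [ 0.05   0.018 -0.03 ] op 0.11 q [-0.35  0.62  0.2   1.74 -0.16  0.8   0.05]
s,dy,dz 42.98 0.07 -3.9
```

Emit:
play_rows([
  [[1,0,0,0.0025,0,0,0],[1,0,0,0.0025,0,0,0],[1,0,0,0.0025,0,0,0]],
])

```text
clock: 13.75
tool_pos: [0.5661, 0.0859, 0.2598]
eef_rot: [0.998, 0.062, 0.0, -0.0]
contact_force: [0.2, 0.2, -3.1]
opening: 0.112
```

```bash
python3 - <<'E'
from h import *
st();rel()
E
```

```text
t 13.75 p [566.1  85.9 259.8] xang 7.12 z [-0.e+00  8.e-04 -1.e+00] F [ 0.25  0.25 -3.14] M [ 0.085  0.064 -0.001] op 0.112 q [-0.35  0.62  0.2   1.74 -0.16  0.8   0.05]
s,dy,dz 42.96 0.08 -4.68
```

Emit:
play_rows([
  [[1,0,0,0.0025,0,0,0],[1,0,0,0.0025,0,0,0],[1,0,0,0.0025,0,0,0]],
])

```text
clock: 14.12
tool_pos: [0.5661, 0.0859, 0.2591]
eef_rot: [0.998, 0.062, 0.0, -0.0]
contact_force: [-0.3, -1.0, -3.2]
opening: 0.108
```

```bash
python3 - <<'E'
from h import *
st();rel()
E
```

```text
t 14.12 p [566.1  85.9 259.1] xang 7.12 z [ 0.e+00  7.e-04 -1.e+00] F [-0.26 -0.96 -3.19] M [0.042 0.083 0.043] op 0.108 q [-0.35  0.62  0.2   1.74 -0.16  0.8   0.05]
s,dy,dz 42.97 0.07 -5.43
```

Emit:
play_rows([
  [[1,0,0,0.0025,0,0,0],[1,0,0,0.0025,0,0,0],[1,0,0,0.0025,0,0,0]],
])

```text
clock: 14.5
tool_pos: [0.5661, 0.0859, 0.2583]
eef_rot: [0.998, 0.062, 0.0, -0.0]
contact_force: [-0.5, -0.2, -3.0]
opening: 0.11
```

```bash
python3 - <<'E'
from h import *
st();rel()
E
```

```text
t 14.5 p [566.1  85.9 258.3] xang 7.12 z [ 0.e+00  7.e-04 -1.e+00] F [-0.55 -0.18 -2.96] M [-0.     0.062  0.025] op 0.11 q [-0.35  0.62  0.2   1.74 -0.17  0.79  0.05]
s,dy,dz 42.98 0.06 -6.18
```

Emit:
play_rows([
  [[1,0,0,0.0025,0,0,0],[1,0,0,0.0025,0,0,0],[1,0,0,0.0025,0,0,0]],
])

```text
clock: 14.88
tool_pos: [0.5662, 0.0859, 0.2577]
eef_rot: [0.998, 0.062, 0.0, -0.0]
contact_force: [-0.7, 1.5, -1.6]
opening: 0.105
```

```bash
python3 - <<'E'
from h import *
st();rel()
E
```

```text
t 14.88 p [566.2  85.9 257.7] xang 7.12 z [ 2.e-04  8.e-04 -1.e+00] F [-0.74  1.54 -1.61] M [0.012 0.062 0.03 ] op 0.105 q [-0.35  0.63  0.2   1.74 -0.17  0.79  0.06]
s,dy,dz 43.04 0.07 -6.84
```

Emit:
play_rows([
  [[1,0,0,0.001,0,0,0],[1,0,0,0.001,0,0,0]],
])

```text
clock: 15.12
tool_pos: [0.5662, 0.0859, 0.2574]
eef_rot: [0.998, 0.062, 0.0, -0.0]
contact_force: [0.3, -0.0, -1.3]
opening: 0.111
```

Emit:
play_rows([
  [[1,0,0,0.001,0,0,0],[1,0,0,0.001,0,0,0]],
])

```text
clock: 15.38
tool_pos: [0.5662, 0.0858, 0.2572]
eef_rot: [0.998, 0.062, 0.0, -0.0]
contact_force: [-0.4, 1.2, -0.8]
opening: 0.109
```

Emit:
play_rows([
  [[1,0,0,0.001,0,0,0],[1,0,0,0.001,0,0,0]],
])

```text
clock: 15.62
tool_pos: [0.5662, 0.0858, 0.257]
eef_rot: [0.998, 0.062, 0.0, -0.0]
contact_force: [-0.6, 0.5, 0.2]
opening: 0.106
```

```bash
python3 - <<'E'
from h import *
st();rel()
E
```

```text
t 15.62 p [566.2  85.8 257. ] xang 7.12 z [ 5.e-04  8.e-04 -1.e+00] F [-0.57  0.52  0.18] M [-0.063  0.191 -0.025] op 0.106 q [-0.35  0.63  0.2   1.74 -0.17  0.79  0.06]
s,dy,dz 43.1 0.02 -7.52
```

Emit:
play_rows([
  [[1,0.004,-0.002,-0.001,0,0,0],[1,0.009,-0.002,-0.001,0,0,0],[1,0.014,-0.002,-0.001,0,0,0],[1,0.014,-0.002,-0.001,0,0,0]],
])

```text
clock: 16.12
tool_pos: [0.5704, 0.0869, 0.2572]
eef_rot: [0.998, 0.062, 0.0, -0.0]
contact_force: [-1.1, -0.6, -0.5]
opening: 0.108
```

```bash
python3 - <<'E'
from h import *
st();rel()
E
```

```text
t 16.12 p [570.4  86.9 257.2] xang 7.12 z [ 4.e-04  7.e-04 -1.e+00] F [-1.08 -0.56 -0.47] M [-0.144  0.349 -0.064] op 0.108 q [-0.35  0.63  0.2   1.73 -0.17  0.8   0.05]
s,dy,dz 47.37 0.61 -7.3
```

Emit:
play_rows([
  [[1,0.0035,0,0,0,0,0],[1,0.0035,0,0,0,0,0],[1,0.0035,0,0,0,0,0]],
])

```text
clock: 16.5
tool_pos: [0.5715, 0.0871, 0.2572]
eef_rot: [0.998, 0.062, 0.0, -0.0]
contact_force: [-1.9, -0.6, 0.6]
opening: 0.109
```

```bash
python3 - <<'E'
from h import *
st();rel()
E
```

```text
t 16.5 p [571.5  87.1 257.2] xang 7.12 z [ 6.e-04  8.e-04 -1.e+00] F [-1.86 -0.59  0.56] M [-0.112  0.369 -0.143] op 0.109 q [-0.35  0.63  0.2   1.73 -0.17  0.8   0.05]
s,dy,dz 48.49 0.64 -7.27
```

Emit:
play_rows([
  [[1,0.0025,0,0,0,0,0],[1,0.0025,0,0,0,0,0],[1,0.0025,0,0,0,0,0]],
])

```text
clock: 16.88
tool_pos: [0.5723, 0.0872, 0.2572]
eef_rot: [0.998, 0.062, 0.0, -0.0]
contact_force: [-1.2, -0.9, -0.3]
opening: 0.111
```

```bash
python3 - <<'E'
from h import *
st();rel()
for n in("side","top"): cv2.imwrite(f"pics/{n}G.png",vision.snapshot(n)[:,:,::-1])
crop("pics/sideG.png",240,130,80,80,8,"pics/sG.png")
crop("pics/topG.png",210,130,80,80,8,"pics/tG.png")
E
```

```text
t 16.88 p [572.3  87.2 257.2] xang 7.12 z [ 7.e-04  7.e-04 -1.e+00] F [-1.24 -0.94 -0.32] M [-0.132  0.423 -0.055] op 0.111 q [-0.35  0.63  0.2   1.72 -0.17  0.8   0.05]
s,dy,dz 49.28 0.59 -7.27
```

View pics/sG.png

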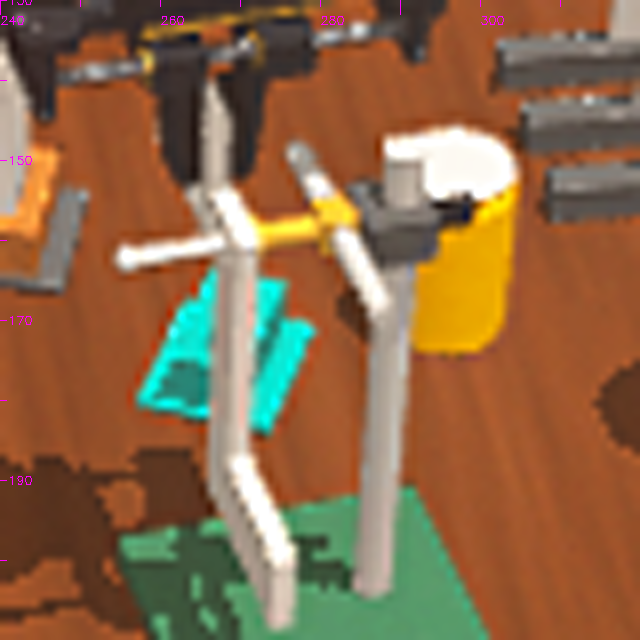

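View pics/tG.png

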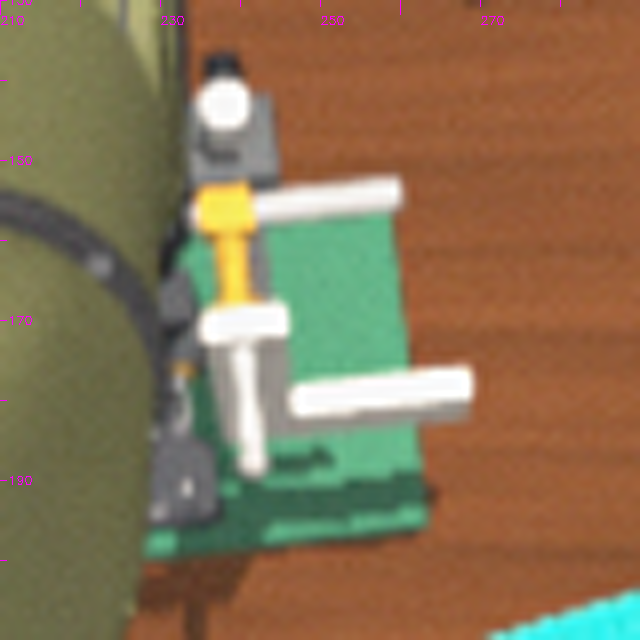

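Emit:
play_rows([
  [[1,0.002,0,0,0,0,0],[1,0.002,0,0,0,0,0],[1,0.002,0,0,0,0,0]],
])

```text
clock: 17.35
tool_pos: [0.5729, 0.0872, 0.2572]
eef_rot: [0.998, 0.062, 0.0, -0.0]
contact_force: [-1.0, -0.3, -0.2]
opening: 0.111
```

Emit:
play_rows([
  [[1,0.002,0,0,0,0,0],[1,0.002,0,0,0,0,0],[1,0.002,0,0,0,0,0]],
])

```text
clock: 17.73
tool_pos: [0.5733, 0.0873, 0.2572]
eef_rot: [0.998, 0.062, 0.0, -0.0]
contact_force: [-2.6, -0.7, 0.9]
opening: 0.11
```

```bash
python3 - <<'E'
from h import *
st();rel()
E
```

```text
t 17.73 p [573.3  87.3 257.2] xang 7.12 z [ 2.e-04  7.e-04 -1.e+00] F [-2.62 -0.65  0.89] M [-0.202  0.56  -0.075] op 0.11 q [-0.35  0.64  0.2   1.72 -0.17  0.8   0.05]
s,dy,dz 50.28 0.63 -7.34
```

Emit:
play_rows([
  [[1,0.002,0,0,0,0,0],[1,0.002,0,0,0,0,0],[1,0.002,0,0,0,0,0]],
])

```text
clock: 18.1
tool_pos: [0.5735, 0.0873, 0.2571]
eef_rot: [0.998, 0.062, -0.0, -0.0]
contact_force: [-3.9, -1.1, 0.2]
opening: 0.107
```

```bash
python3 - <<'E'
from h import *
st();rel()
E
```

```text
t 18.1 p [573.5  87.3 257.1] xang 7.11 z [-7.e-04  7.e-04 -1.e+00] F [-3.93 -1.06  0.24] M [-0.254  0.956 -0.108] op 0.107 q [-0.35  0.64  0.2   1.72 -0.17  0.8   0.05]
s,dy,dz 50.49 0.62 -7.4
```

Emit:
play_rows([
  [[1,0,0,0,0,0,0],[1,0,0,0,0,0,0],[1,0,0,0,0,0,0],[1,0,0,0,0,0,0]],
], force=10)

```text
clock: 18.6
tool_pos: [0.5736, 0.0874, 0.2571]
eef_rot: [0.998, 0.062, -0.0, -0.0]
contact_force: [-2.5, 0.4, -0.1]
opening: 0.11
```

```bash
python3 - <<'E'
from h import *
st();rel()
E
```

```text
t 18.6 p [573.6  87.4 257.1] xang 7.11 z [-3.e-04  8.e-04 -1.e+00] F [-2.53  0.45 -0.13] M [-0.156  0.541 -0.084] op 0.11 q [-0.35  0.64  0.2   1.72 -0.17  0.8   0.05]
s,dy,dz 50.67 0.67 -7.39
```

Emit:
play_rows([
  [[1,0,0,0,0,0,0],[1,0,0,0,0,0,0],[1,0,0,0,0,0,0],[1,0,0,0,0,0,0]],
], force=3)

```text
clock: 19.1
tool_pos: [0.5738, 0.0874, 0.2572]
eef_rot: [0.998, 0.062, 0.0, -0.0]
contact_force: [-0.9, -0.4, -0.0]
opening: 0.111
```

```bash
python3 - <<'E'
from h import *
st();rel()
for n in("side","top"): cv2.imwrite(f"pics/{n}H.png",vision.snapshot(n)[:,:,::-1])
crop("pics/sideH.png",240,130,80,80,8,"pics/sH.png")
crop("pics/topH.png",210,130,80,80,8,"pics/tH.png")
E
```

```text
t 19.1 p [573.8  87.4 257.2] xang 7.12 z [ 2.e-04  8.e-04 -1.e+00] F [-0.93 -0.39 -0.05] M [-0.099  0.353 -0.057] op 0.111 q [-0.35  0.64  0.2   1.72 -0.17  0.8   0.05]
s,dy,dz 50.86 0.65 -7.3
```

View pics/sH.png

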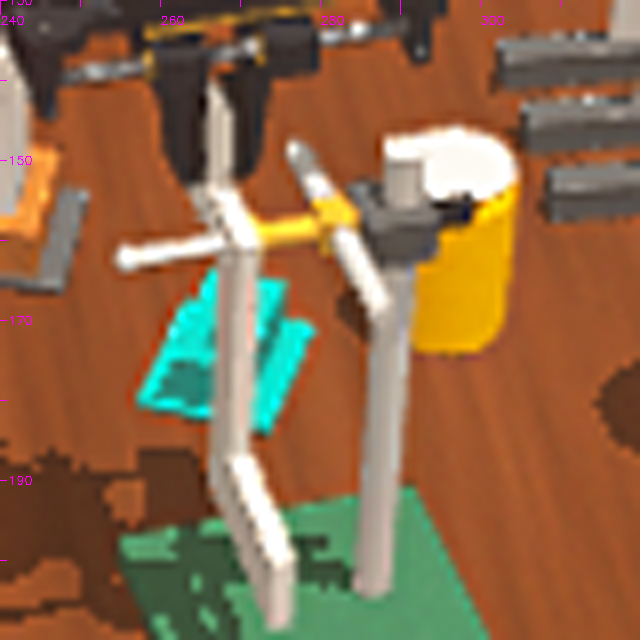

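Emit:
play_rows([
  [[0.74,0,0,0,0,0,0],[0.7,0,0,0,0,0,0],[0.65,0,0,0,0,0,0],[0.6,0,0,0,0,0,0],[0.55,0,0,0,0,0,0]],
])

```text
clock: 19.82
tool_pos: [0.5739, 0.0874, 0.2572]
eef_rot: [0.998, 0.062, 0.0, -0.0]
contact_force: [-0.6, 0.4, 1.4]
opening: 0.227
```

```bash
python3 - <<'E'
from h import *
st();rel()
m=vision.camera_model("wrist"); np.save("wI.npy",m,allow_pickle=True)
for n in("side","top","wrist"): cv2.imwrite(f"pics/{n}I.png",vision.snapshot(n)[:,:,::-1])
crop("pics/sideI.png",240,130,80,80,8,"pics/sI.png")
crop("pics/topI.png",210,130,80,80,8,"pics/tI.png")
E
```

```text
t 19.82 p [573.9  87.4 257.2] xang 7.12 z [ 2.e-04  8.e-04 -1.e+00] F [-0.61  0.44  1.38] M [-0.07   0.03  -0.024] op 0.227 q [-0.35  0.64  0.2   1.72 -0.17  0.8   0.05]
s,dy,dz 50.88 0.68 -7.29
```

View pics/sI.png

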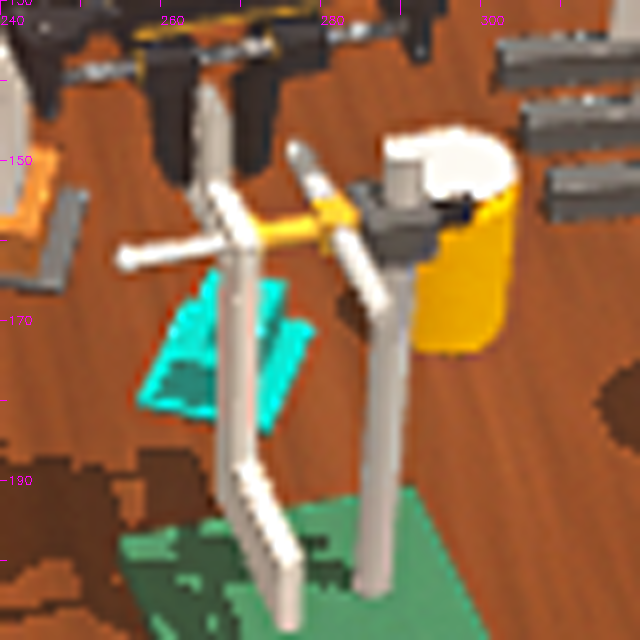

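View pics/wristI.png

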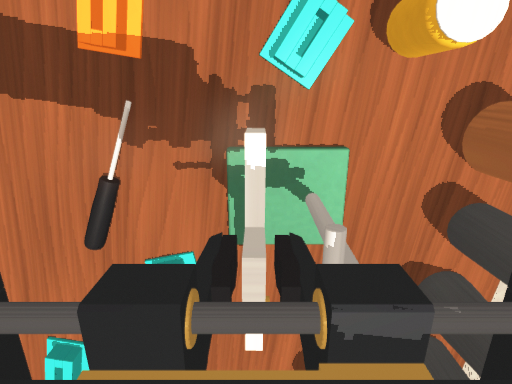

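Emit:
play_rows([
  [[0.4,0,0,0,0,0,0],[0.4,0,0,0,0,0,0],[0.4,0,0,-0.02,0,0,0],[0.4,0,0,-0.07,0,0,0],[0.4,0,0,-0.14,0,0,0]],
])

```text
clock: 20.6
tool_pos: [0.5738, 0.0874, 0.3003]
eef_rot: [0.998, 0.062, 0.0, -0.0]
contact_force: [0.6, -0.4, 0.2]
opening: 0.303
```

Emit:
play_rows([
  [[0.4,0,0,-0.06,0,0,0],[0.4,0,0,-0.14,0,0,0],[0.4,0,0,-0.24,0,0,0],[0.4,0,0,-0.34,0,0,0],[0.4,0,0,-0.4,0,0,0]],
])

```text
clock: 21.22
tool_pos: [0.5742, 0.0871, 0.4233]
eef_rot: [0.998, 0.062, 0.002, -0.001]
contact_force: [-0.2, 0.7, -0.5]
opening: 0.303
```

```bash
python3 - <<'E'
from h import *
st();rel()
m=vision.camera_model("wrist"); np.save("wJ.npy",m,allow_pickle=True)
for n in("side","top","wrist"): cv2.imwrite(f"pics/{n}J.png",vision.snapshot(n)[:,:,::-1])
crop("pics/sideJ.png",240,130,80,80,8,"pics/sJ.png")
crop("pics/topJ.png",210,130,80,80,8,"pics/tJ.png")
E
```

```text
t 21.23 p [574.2  87.1 423.3] xang 7.1 z [ 0.0036  0.0014 -1.    ] F [-0.17  0.72 -0.46] M [-0.111  0.099 -0.036] op 0.303 q [-0.38  0.48  0.25  1.46 -0.12  1.21  0.01]
s,dy,dz 51.17 0.31 158.76
```

View pics/sJ.png

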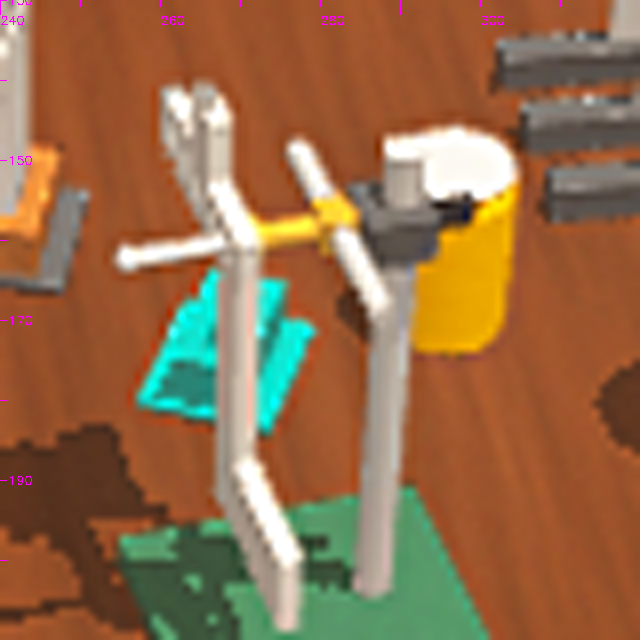

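View pics/wristJ.png

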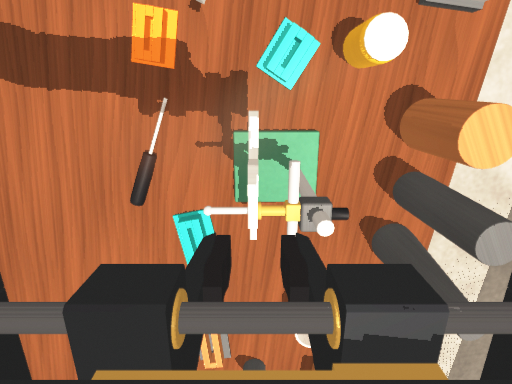

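View pics/tJ.png

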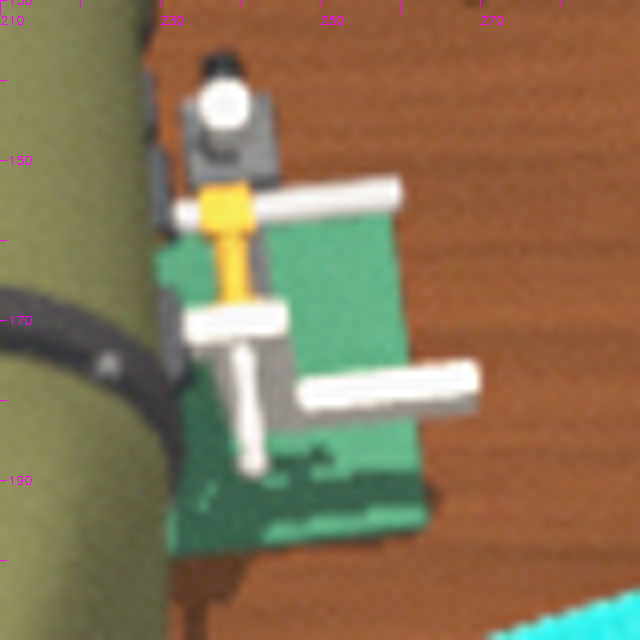

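```bash
python3 - <<'E'
from h import *
crop("pics/wristJ.png",195,100,140,150,5,"pics/wJ2.png")
crop("pics/sideJ.png",250,135,50,75,10,"pics/sJ2.png")
E
```

```text
(no output)
```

View pics/wJ2.png

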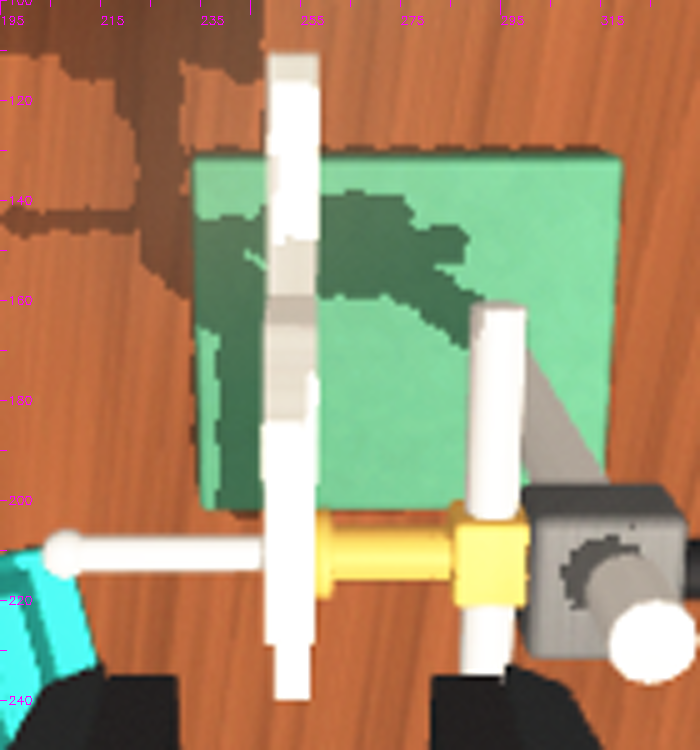

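View pics/sJ2.png

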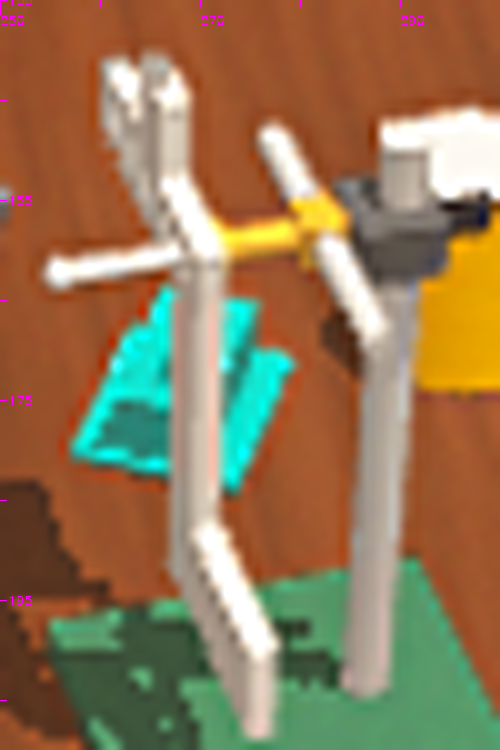

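```bash
cat > fit6.py <<'E'
from h import *
from scipy.optimize import least_squares
t=vision.camera_model("top"); s=vision.camera_model("side")
def pts(p,P):
    R=Ro.from_euler('ZYX',[p[3],p[4],p[5]]).as_matrix()  # yaw, pitch(about y), roll(about x)
    return np.array(p[:3])+(np.array(P,float)/1000-[0,-.044,.145])@R.T
def fit6(obs):
    f=lambda p:np.concatenate([proj(m,pts(p,[a]))[0]-uv for m,a,uv in obs])
    q=least_squares(f,[.578,.043,.229,np.radians(7),0,0],loss='soft_l1')
    J=q.jac; C=np.linalg.pinv(J.T@J)*.5**2
    print("hole",q.x[:3].round(4),"yaw pitch roll",np.degrees(q.x[3:]).round(2),"sd",(np.sqrt(np.diag(C))*[1e3]*1).round(2)[:3],np.degrees(np.sqrt(np.diag(C)))[3:].round(2))
    print(f(q.x).reshape(-1,2).round(1).tolist()); return q.x
E
python3 - <<'E'
from fit6 import *
W=np.load("wJ.npy",allow_pickle=True).item()
w=[(W,(-5,62,160),(248.6,116.4)),(W,(5,62,160),(259,116.4)),(W,(-5,15,192),(247.2,184)),(W,(5,15,192),(258.6,184)),(W,(-5,15,160),(247.8,159)),(W,(5,15,160),(258.4,159)),(W,(-5,-15,192),(247.8,228.5)),(W,(5,-15,192),(257.8,228.5))]
sd=[(s,(5,-62,160),(271.8,159.7)),(s,(-5,-62,160),(268,161)),(s,(-5,-132,40),(273.8,201)),(s,(5,-132,40),(277.3,199.5)),(s,(-5,-132,0),(274,208.6)),(s,(5,-132,0),(277,208)),(s,(-5,62,160),(260.3,141.8)),(s,(-5,-62,0),(267,192.5))]
tp=[(t,(-5,-62,160),(246,171.5)),(t,(5,-62,160),(245.8,167.7)),(t,(5,-132,40),(269.8,175.2)),(t,(-5,-132,40),(269.8,179.2))]
x=fit6(w+sd+tp);fit6(w+sd);fit6(sd+tp)
print(proj(W,pts(x,[(-5,-62,160),(5,-62,160),(-5,-132,40),(5,-132,40)])))
E
```

```text
hole [0.5783 0.036  0.2375] yaw pitch roll [ 6.09 -0.32  4.25] sd [0.34 0.89 1.33] [0.29 0.35 0.75]
[[-0.2, 6.0], [0.2, 6.2], [-0.0, -2.1], [-0.2, -1.9], [0.3, 11.6], [-0.2, 11.8], [-0.8, -16.2], [-0.0, -16.0], [1.0, 0.6], [2.0, -0.2], [-0.1, -1.2], [-0.8, -0.2], [-0.9, -1.1], [-1.2, -0.9], [0.2, -3.9], [0.8, 1.0], [2.6, -1.7], [2.5, -1.2], [-1.6, 0.3], [-1.3, -0.7]]
hole [0.5792 0.0382 0.2345] yaw pitch roll [ 6.6  -1.06  7.26] sd [0.4  1.   1.87] [0.3  0.41 1.03]
[[-0.4, 5.5], [0.1, 5.6], [-0.1, -1.3], [-0.3, -1.2], [0.6, 10.7], [0.1, 10.8], [-0.5, -16.3], [0.2, -16.2], [1.2, 1.3], [2.1, 0.4], [0.1, -1.4], [-0.6, -0.4], [-0.7, -1.7], [-1.0, -1.7], [0.2, -4.6], [0.8, -0.2]]
hole [0.576  0.0418 0.2312] yaw pitch roll [ 5.27 -1.61 -1.26] sd [0.79 0.9  1.26] [1.01 0.8  0.65]
[[-0.3, 0.5], [0.7, -0.4], [0.1, -0.8], [-0.6, 0.2], [-0.2, 0.1], [-0.4, 0.2], [-0.5, -1.4], [1.7, 3.4], [0.1, -0.2], [0.0, 0.2], [-0.2, 0.2], [0.0, -0.7]]
[[247.52383005 238.38765745]
 [256.77801882 238.53370687]
 [249.27905337 237.33333918]
 [255.82297243 237.43670192]]
```

```bash
cat > obsJ.py <<'E'
from fit6 import *
W=np.load("wJ.npy",allow_pickle=True).item()
w=[(W,(-5,62,160),(248.6,116.4)),(W,(5,62,160),(259,116.4)),(W,(-5,62,130),(249.,110.8)),(W,(5,62,130),(258.8,110.8)),(W,(-5,15,192),(247.4,165)),(W,(5,15,192),(258.7,165)),(W,(-5,15,160),(248,159)),(W,(5,15,160),(258.4,159)),(W,(-5,-62,160),(247.9,228.5)),(W,(5,-62,160),(257.8,228.5)),(W,(-5,-132,40),(249.9,240)),(W,(5,-132,40),(257,240))]
sd=[(s,(5,-62,160),(271.8,159.7)),(s,(-5,-62,160),(268,161)),(s,(-5,-132,40),(273.8,201)),(s,(5,-132,40),(277.3,199.5)),(s,(-5,-132,0),(274,208.6)),(s,(5,-132,0),(277,208))]
tp=[(t,(-5,-62,160),(246,171.5)),(t,(5,-62,160),(245.8,167.7)),(t,(5,-132,40),(269.8,175.2)),(t,(-5,-132,40),(269.8,179.2))]
E
python3 - <<'E'
from obsJ import *
fit6(w+sd+tp);fit6(w+tp);x=fit6(w)
for uv,n in(((207.5,211.5),"ball"),((258.5,211.),"col")): print(n,atz(W,uv,.233).round(4))
E
```

```text
hole [0.5779 0.0426 0.2283] yaw pitch roll [ 6.37 -0.49 -1.73] sd [0.22 0.24 0.73] [0.18 0.26 0.18]
[[0.1, -4.6], [-0.2, -4.5], [0.4, 0.1], [-0.2, 0.2], [0.1, 0.3], [-0.4, 0.4], [0.4, 0.1], [-0.3, 0.2], [0.1, 0.2], [-0.7, 0.3], [-0.0, -0.0], [-0.6, 0.0], [0.4, 0.9], [1.3, 0.0], [0.6, -0.3], [-0.2, 0.7], [0.1, 0.6], [-0.2, 0.7], [-0.2, -0.8], [-0.3, -0.4], [-0.3, -0.1], [0.1, -1.1]]
hole [0.5781 0.0417 0.2253] yaw pitch roll [ 6.46 -0.43 -1.9 ] sd [0.23 0.39 1.27] [0.18 0.28 0.2 ]
[[0.1, -4.0], [-0.2, -3.9], [0.3, 0.8], [-0.3, 0.9], [0.3, 0.3], [-0.4, 0.4], [0.5, 0.2], [-0.3, 0.3], [0.3, -0.3], [-0.5, -0.2], [0.1, -0.2], [-0.5, -0.1], [0.1, -0.6], [0.0, -0.2], [0.1, 0.0], [0.4, -0.9]]
hole [0.5783 0.0418 0.2256] yaw pitch roll [ 6.53 -0.45 -1.94] sd [0.24 0.49 1.56] [0.18 0.29 0.22]
[[0.1, -4.0], [-0.3, -3.9], [0.3, 0.8], [-0.3, 0.9], [0.3, 0.3], [-0.3, 0.4], [0.5, 0.2], [-0.2, 0.3], [0.4, -0.2], [-0.4, -0.1], [0.3, -0.1], [-0.3, -0.0]]
ball [0.528  0.0349 0.233 ]
col [0.5843 0.0423 0.233 ]
```

```bash
python3 - <<'E'
from h import *
R=down(85)@Ro.from_rotvec([-np.radians(35),0,0]).as_matrix()
goto((.44,.04,.40),R); goto((.44,.04,.34),R)
S=get_state();R0=Ro.from_quat(S['eef_rot']);w=(R0.inv()*Ro.from_matrix(R)).as_rotvec()/np.pi
print([ (w*k).round(4).tolist() for k in (.2,.4,.5)])
E
```

```text
shift [-0.4634  0.1008  0.0712] turn [-0.1628  0.1309 -0.4186] mm 143.85983091039319 deg 84.20723575471925
shift [-0.464   0.101   0.2712] turn [-0.1628  0.1309 -0.4186] mm 164.05497774491528 deg 84.20723575471925
[[-0.0326, 0.0262, -0.0837], [-0.0651, 0.0524, -0.1674], [-0.0814, 0.0654, -0.2093]]
```

Emit:
play_rows([
  [[0.4,-0.09,0.02,0.0,-0.018,0.014,-0.046],[0.4,-0.19,0.04,0.01,-0.036,0.029,-0.093],[0.4,-0.28,0.06,0.02,-0.054,0.043,-0.14],[0.4,-0.38,0.08,0.05,-0.072,0.058,-0.186],[0.4,-0.46,0.1,0.07,-0.09,0.072,-0.23]],
])

```text
clock: 22.0
tool_pos: [0.439, 0.04, 0.3994]
eef_rot: [0.895, 0.41, 0.12, 0.131]
contact_force: [0.7, 0.3, -0.1]
opening: 0.3
```

```bash
python3 - <<'E'
from h import *
st()
R=down(85)@Ro.from_rotvec([-np.radians(35),0,0]).as_matrix()
goto((.44,.04,.36),R)
E
```

```text
t 22.0 p [439.   40.  399.4] xang 50.31 z [ 0.3217 -0.136  -0.937 ] F [ 0.68  0.32 -0.07] M [0.06  0.325 0.049] op 0.3 q [-0.53  0.14  0.19  2.12  0.36  0.65  0.26]
shift [-0.012  -0.0414  0.124 ] turn [-0.0729  0.059  -0.1867] mm 39.395558967440714 deg 37.60458065287175
```

Emit:
play_rows([
  [[0.4,-0.003,-0.01,0.03,-0.02,0.016,-0.051],[0.4,-0.006,-0.02,0.06,-0.04,0.032,-0.1],[0.4,-0.01,-0.03,0.09,-0.06,0.048,-0.15],[0.4,-0.012,-0.041,0.124,-0.073,0.059,-0.187],[0.4,-0.012,-0.041,0.124,-0.073,0.059,-0.187]],
])

```text
clock: 22.62
tool_pos: [0.4427, 0.0375, 0.3637]
eef_rot: [0.713, 0.633, 0.202, 0.224]
contact_force: [0.7, -0.5, 0.4]
opening: 0.295
```

Emit:
play_rows([
  [[0.4,0,0,0,0,0,0],[0.4,0,0,0,0,0,0]],
])

```text
clock: 22.88
tool_pos: [0.4426, 0.0374, 0.3637]
eef_rot: [0.714, 0.632, 0.201, 0.224]
contact_force: [0.4, 0.5, 0.6]
opening: 0.302
```

```bash
python3 - <<'E'
from h import *
st()
m=vision.camera_model("wrist"); np.save("wK.npy",m,allow_pickle=True)
cv2.imwrite("pics/wristK.png",vision.snapshot("wrist")[:,:,::-1])
for n in("side","top"): cv2.imwrite(f"pics/{n}K.png",vision.snapshot(n)[:,:,::-1])
E
```

```text
t 22.88 p [442.6  37.4 363.7] xang 83.16 z [ 0.5705 -0.0647 -0.8188] F [0.35 0.49 0.57] M [ 0.075  0.501 -0.006] op 0.302 q [-0.66  0.15  0.34  2.43  1.53  0.2  -0.36]
```

View pics/wristK.png

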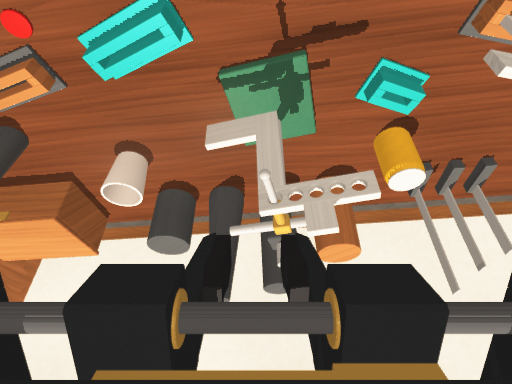

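```bash
python3 - <<'E'
from h import *
crop("pics/wristK.png",195,100,195,150,4,"pics/wK2.png")
E
```

```text
(no output)
```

View pics/wK2.png

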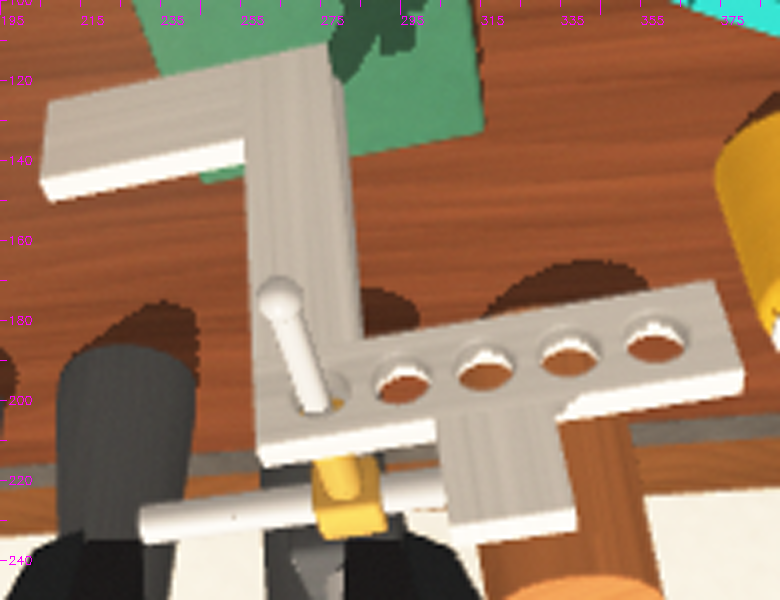

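```bash
python3 - <<'E'
from fit6 import *
W=np.load("wK.npy",allow_pickle=True).item()
o=[((62,130),(373,170.3)),((62,160),(380.3,193.5)),((-62,160),(259.8,210.5)),((-132,40),(205,145)),((-132,0),(207.3,125.3)),((-32,0),(276.5,110.7)),((-62,40),(256,134.7)),((-32,130),(285.3,184.7)),((-15,192),(307.8,231)),((15,192),(338.7,228)),((-15,160),(304,205)),((15,160),(334.3,203))]
k=[(W,(-5,a,b),uv) for (a,b),uv in o]
x=fit6(k)
sd=[(s,(5,-62,160),(271.8,159.7)),(s,(-5,-62,160),(268,161)),(s,(-5,-132,40),(273.8,201)),(s,(5,-132,40),(277.3,199.5)),(s,(-5,-132,0),(274,208.6)),(s,(5,-132,0),(277,208))]
tp=[(t,(-5,-62,160),(246,171.5)),(t,(5,-62,160),(245.8,167.7)),(t,(5,-132,40),(269.8,175.2)),(t,(-5,-132,40),(269.8,179.2))]
fit6(k+sd+tp)
E
```

```text
hole [0.5817 0.0445 0.2276] yaw pitch roll [ 5.85 -0.3  -1.56] sd [1.09 0.22 0.75] [0.38 0.39 0.15]
[[-0.2, 0.5], [0.4, -0.2], [-0.1, 1.0], [0.2, -0.4], [-0.1, -0.4], [0.2, 0.2], [0.2, 0.2], [-0.2, 0.3], [0.2, 0.7], [0.5, -0.6], [-0.2, -0.1], [-1.2, -2.5]]
hole [0.578  0.044  0.2298] yaw pitch roll [ 5.31 -1.35 -1.44] sd [0.72 0.22 0.55] [0.37 0.32 0.15]
[[0.5, 0.7], [1.2, -0.1], [-0.9, 0.5], [-0.5, -0.8], [-0.6, -0.6], [0.3, 0.6], [-0.0, 0.1], [-0.5, 0.0], [-0.1, 0.5], [0.7, -0.6], [-0.4, -0.4], [-1.0, -2.6], [0.2, 0.3], [1.1, -0.5], [0.4, -0.9], [-0.3, 0.1], [0.1, -0.0], [-0.1, 0.1], [-0.7, -0.8], [-0.7, -0.4], [-0.8, -0.2], [-0.6, -1.1]]
```

Emit:
play_rows([
  [[0.4,0,0,-0.1,0,0,0],[0.4,0,0,-0.2,0,0,0],[0.4,0,0,-0.25,0,0,0],[0.4,0,0,-0.25,0,0,0],[0.4,0,0,-0.25,0,0,0]],
])

```text
clock: 23.65
tool_pos: [0.4003, 0.0423, 0.425]
eef_rot: [0.714, 0.632, 0.202, 0.224]
contact_force: [-0.0, 0.3, 0.0]
opening: 0.305
```

```bash
python3 - <<'E'
from h import *
st()
m=vision.camera_model("wrist"); np.save("wL.npy",m,allow_pickle=True)
cv2.imwrite("pics/wristL.png",vision.snapshot("wrist")[:,:,::-1])
for n in("side","top"): cv2.imwrite(f"pics/{n}L.png",vision.snapshot(n)[:,:,::-1])
a=[cv2.imread(f"pics/side{c}.png")[135:215,252:290].astype(int) for c in "JKL"]
print([np.abs(a[i]-a[j]).mean().round(2) for i,j in((0,1),(1,2))],[ (np.abs(a[i]-a[j]).max(2)>40).sum() for i,j in((0,1),(1,2))])
crop("pics/sideL.png",240,130,80,80,8,"pics/sL.png")
crop("pics/wristL.png",130,60,260,190,3,"pics/wL2.png")
E
```

```text
t 23.65 p [400.3  42.3 425. ] xang 83.19 z [ 0.5712 -0.0644 -0.8183] F [-0.    0.35  0.  ] M [ 0.078  0.554 -0.005] op 0.305 q [-0.77 -0.06  0.28  2.37  0.88  0.45  0.23]
[np.float64(1.93), np.float64(0.68)] [np.int64(73), np.int64(0)]
```

View pics/sL.png

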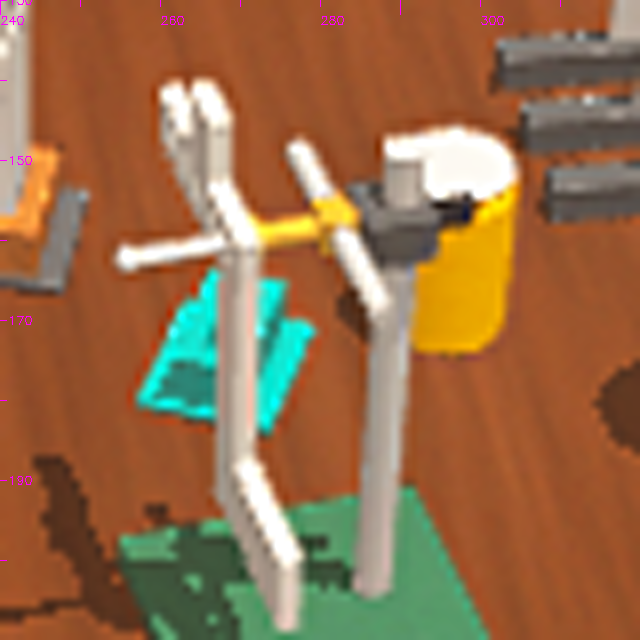

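View pics/wL2.png

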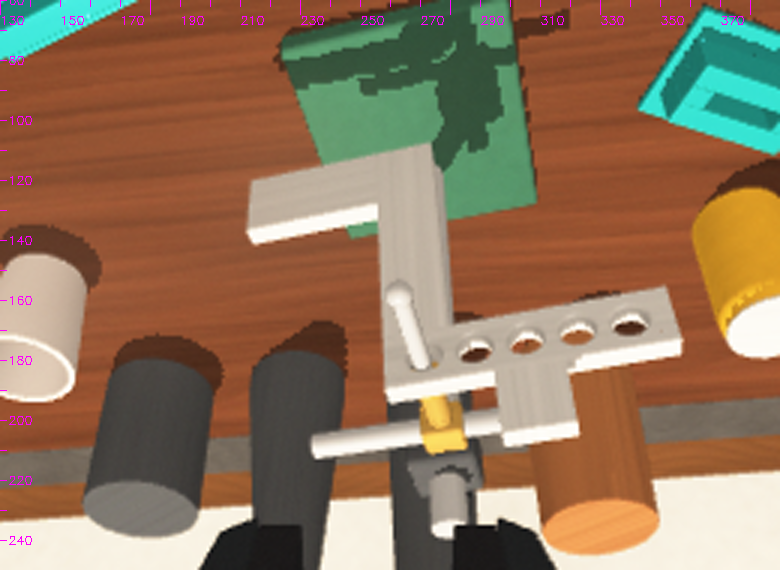

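```bash
python3 - <<'E'
from fit6 import *
crop("pics/wristL.png",225,130,90,90,8,"pics/wL3.png")
W=np.load("wL.npy",allow_pickle=True).item()
sl=lambda a:(a[1]-a[0])[1]/(a[1]-a[0])[0]
for yaw,roll in((7,0),(6,0),(7,-1.5),(6,-1.5)):
    p=[.578,.0435,.229,np.radians(yaw),0,np.radians(roll)]
    print(yaw,roll,"strip top",sl(proj(W,pts(p,[(-5,-62,160),(-5,62,160)]))).round(4),"strip bot",sl(proj(W,pts(p,[(-5,-32,130),(-5,62,130)]))).round(4),"foot bottom",sl(proj(W,pts(p,[(-5,-132,0),(-5,-32,0)]))).round(4))
for yaw in(7,6.5,7.5):
    a=np.radians(yaw);c=np.array([.6225,.0485,.234]);v=np.array([-np.sin(a),np.cos(a),0])
    print("bar",yaw,proj(W,[c-.06*v,c+.06*v]).round(1).tolist(),sl(proj(W,[c-.06*v,c+.06*v])).round(4))
E
```

```text
7 0 strip top -0.1532 strip bot -0.1644 foot bottom -0.2036
6 0 strip top -0.1421 strip bot -0.1525 foot bottom -0.1888
7 -1.5 strip top -0.1745 strip bot -0.1848 foot bottom -0.2208
6 -1.5 strip top -0.1633 strip bot -0.1728 foot bottom -0.2059
bar 7 [[237.1, 207.8], [320.3, 195.9]] -0.143
bar 6.5 [[237.0, 207.6], [320.3, 196.1]] -0.1379
bar 7.5 [[237.2, 208.0], [320.3, 195.7]] -0.1482
```

View pics/wL3.png

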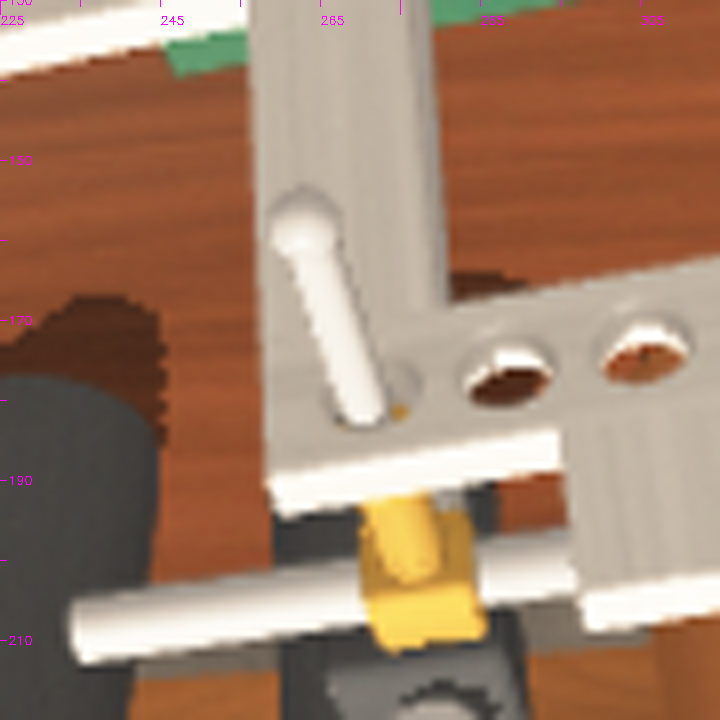

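The template hangs by the outer hole against the collar and isn't moving. However, the pin sits about 2 mm off-centre in the hole, held there by friction, and the sheet is rolled about 1.6°. There is plenty of time, so I'll regrip it gently, centre it and release again.

```bash
python3 - <<'E'
from h import *
goto((.5739,.0874,.43),down(7.1))
E
```

```text
shift [0.2189 0.4658 0.3056] turn [ 0.1641 -0.1298  0.4082] mm 179.56997104889757 deg 82.56179066884738
```

Emit:
play_rows([
  [[0.4,0.02,0.05,0.0,0.021,-0.016,0.051],[0.4,0.05,0.1,0.02,0.041,-0.032,0.102],[0.4,0.08,0.18,0.09,0.062,-0.049,0.153],[0.4,0.11,0.25,0.15,0.082,-0.065,0.204],[0.4,0.14,0.31,0.2,0.103,-0.081,0.255]],
])

```text
clock: 24.42
tool_pos: [0.5163, 0.071, 0.4278]
eef_rot: [0.948, 0.295, 0.079, 0.09]
contact_force: [-0.3, -1.1, -0.7]
opening: 0.298
```

```bash
python3 - <<'E'
from h import *
st();goto((.5739,.0874,.40),down(7.1))
E
```

```text
t 24.43 p [516.3  71.  427.8] xang 35.17 z [ 0.2032 -0.123  -0.9714] F [-0.31 -1.14 -0.71] M [0.044 0.219 0.039] op 0.298 q [-0.62  0.3   0.4   1.78  0.07  0.91  0.32]
shift [0.1785 0.0403 0.1224] turn [ 0.0608 -0.0474  0.1518] mm 66.03693933950767 deg 30.638763255393545
```

Emit:
play_rows([
  [[0.4,0.06,0.012,0.04,0.02,-0.016,0.05],[0.4,0.12,0.026,0.08,0.041,-0.032,0.1],[0.4,0.17,0.04,0.122,0.061,-0.047,0.152],[0.4,0.1785,0.0403,0.1224,0.061,-0.0474,0.152],[0.4,0.1785,0.0403,0.1224,0.061,-0.0474,0.152]],
])

```text
clock: 25.05
tool_pos: [0.5736, 0.0874, 0.3994]
eef_rot: [0.998, 0.063, -0.001, 0.0]
contact_force: [-0.8, 0.3, -0.1]
opening: 0.303
```

Emit:
play_rows([
  [[0.4,0,0,0,0,0,0],[0.4,0,0,0,0,0,0]],
])

```text
clock: 25.3
tool_pos: [0.573, 0.0878, 0.3999]
eef_rot: [0.998, 0.063, -0.0, 0.0]
contact_force: [-0.4, 0.3, 0.3]
opening: 0.302
```

```bash
python3 - <<'E'
from h import *
st();rel();goto((.5739,.0874,.259),down(7.1))
E
```

```text
t 25.3 p [573.   87.8 399.9] xang 7.26 z [-4.e-04 -1.e-04 -1.e+00] F [-0.44  0.33  0.26] M [-0.055  0.055 -0.076] op 0.302 q [-0.49  0.51  0.44  1.51 -0.23  1.17  0.12]
s,dy,dz 50.07 1.13 135.43
shift [0.003  0.0017 0.4698] turn [0.     0.0001 0.0009] mm 140.9308840776072 deg 0.16136567611111063
```

Emit:
play_rows([
  [[0.4,0.003,0.0017,0.12,0,0,0.001],[0.4,0.003,0.0017,0.24,0,0,0.001],[0.4,0.003,0.0017,0.32,0,0,0.001],[0.4,0.003,0.0017,0.34,0,0,0.001],[0.4,0.003,0.0017,0.34,0,0,0.001]],
])

```text
clock: 25.92
tool_pos: [0.5741, 0.0875, 0.2985]
eef_rot: [0.998, 0.062, 0.0, 0.0]
contact_force: [0.5, -0.4, 0.3]
opening: 0.298
```

```bash
python3 - <<'E'
from h import *
st();rel();goto((.5739,.0874,.258),down(7.1))
cv2.imwrite("pics/wristM.png",vision.snapshot("wrist")[:,:,::-1])
E
```

```text
t 25.93 p [574.1  87.5 298.5] xang 7.11 z [ 3.e-04  0.e+00 -1.e+00] F [ 0.45 -0.36  0.27] M [-0.076  0.134  0.01 ] op 0.298 q [-0.46  0.61  0.4   1.67 -0.28  0.92  0.17]
s,dy,dz 51.08 0.73 34.05
shift [-0.0006  0.0003  0.1352] turn [ 0.     -0.0001  0.    ] mm 40.54629969745181 deg 0.016064124810346338
```

View pics/wristM.png

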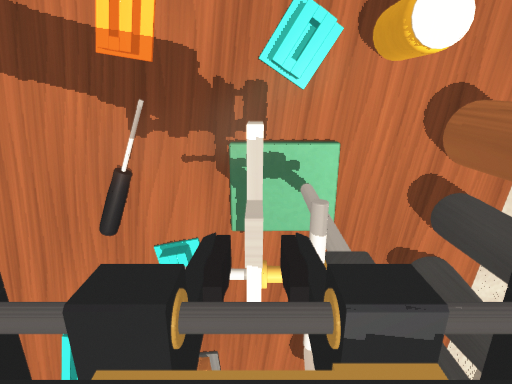

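The tab is centred between the fingers. Descend and close softly.

Emit:
play_rows([
  [[0.4,-0.001,0,0.05,0,0,0],[0.4,-0.001,0,0.1,0,0,0],[0.4,-0.001,0,0.135,0,0,0],[0.4,-0.001,0,0.135,0,0,0],[0.6,-0.001,0,0.135,0,0,0]],
], force=3)

```text
clock: 26.6
tool_pos: [0.5744, 0.0873, 0.2586]
eef_rot: [0.998, 0.062, 0.001, 0.0]
contact_force: [0.0, -0.1, 0.3]
opening: 0.217
```

Emit:
play_rows([
  [[0.7,0,0,0,0,0,0],[0.75,0,0,0,0,0,0],[1,0,0,0,0,0,0],[1,0,0,0,0,0,0]],
], force=3)

```text
clock: 27.1
tool_pos: [0.5742, 0.0874, 0.2586]
eef_rot: [0.998, 0.062, 0.001, -0.0]
contact_force: [-1.0, -0.3, 0.9]
opening: 0.117
```

```bash
python3 - <<'E'
from h import *
st();rel()
E
```

```text
t 27.1 p [574.2  87.4 258.6] xang 7.09 z [ 1.3e-03  1.0e-04 -1.0e+00] F [-0.97 -0.31  0.9 ] M [-0.035  0.275 -0.042] op 0.117 q [-0.45  0.65  0.37  1.72 -0.31  0.82  0.19]
s,dy,dz 51.22 0.55 -5.88
```

Emit:
play_rows([
  [[1,0,0,0,0,0,0],[1,0,0,0,0,0,0],[1,0,0,0,0,0,0]],
], force=40)

```text
clock: 27.48
tool_pos: [0.5737, 0.0873, 0.2586]
eef_rot: [0.998, 0.062, 0.0, -0.0]
contact_force: [-3.5, 0.7, 2.0]
opening: 0.11
```

```bash
python3 - <<'E'
from h import *
st();rel()
E
```

```text
t 27.48 p [573.7  87.3 258.6] xang 7.07 z [ 3.e-04  1.e-04 -1.e+00] F [-3.52  0.67  1.98] M [-0.184  0.786 -0.091] op 0.11 q [-0.45  0.65  0.37  1.72 -0.31  0.82  0.19]
s,dy,dz 50.72 0.53 -5.94
```

Emit:
play_rows([
  [[1,-0.0015,0,-0.0035,0,0,0],[1,-0.0015,0.003,-0.0073,0.004,0,0],[1,-0.0015,0.0083,-0.0073,0.0089,0,0],[1,-0.0015,0.0083,-0.0073,0.0089,0,0],[1,-0.0015,0.0083,-0.0073,0.0089,0,0]],
], force=50)

```text
clock: 28.1
tool_pos: [0.5738, 0.0845, 0.2608]
eef_rot: [0.998, 0.062, -0.001, -0.014]
contact_force: [-0.6, -0.3, -1.2]
opening: 0.113
```

```bash
python3 - <<'E'
from h import *
st();rel()
for n in("side","top"): cv2.imwrite(f"pics/{n}N.png",vision.snapshot(n)[:,:,::-1])
crop("pics/sideN.png",240,130,80,80,8,"pics/sN.png")
crop("pics/topN.png",210,130,80,80,8,"pics/tN.png")
E
```

```text
t 28.1 p [573.8  84.5 260.8] xang 7.06 z [-0.0028  0.0277 -0.9996] F [-0.56 -0.31 -1.17] M [-0.058  0.205 -0.064] op 0.113 q [-0.42  0.65  0.35  1.72 -0.33  0.83  0.22]
s,dy,dz 50.45 -2.23 -3.74
```

View pics/sN.png

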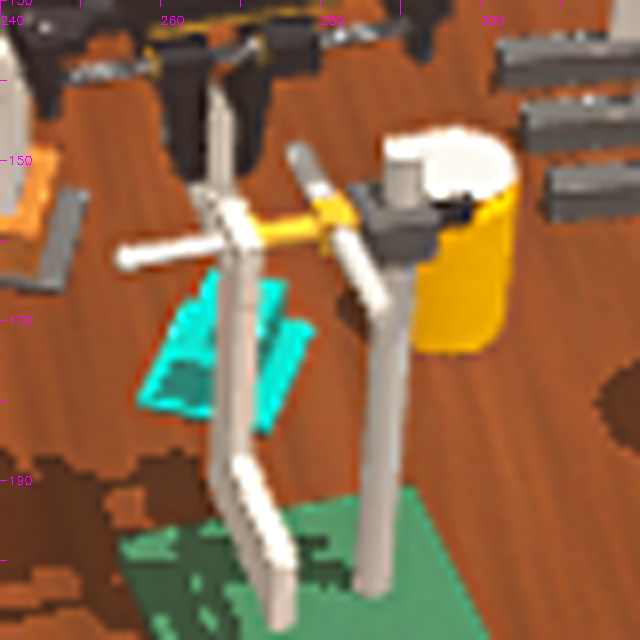

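Emit:
play_rows([
  [[1,0,0,0,0,0,0],[1,0,0,0,0,0,0]],
])

```text
clock: 28.45
tool_pos: [0.5738, 0.0845, 0.2608]
eef_rot: [0.998, 0.062, -0.0, -0.014]
contact_force: [-1.0, -1.0, -2.1]
opening: 0.105
```

Emit:
play_rows([
  [[1,0,0,0.002,0,0,0],[1,0,0,0.002,0,0,0],[1,0,0,0.002,0,0,0]],
])

```text
clock: 28.82
tool_pos: [0.5738, 0.0846, 0.2603]
eef_rot: [0.998, 0.062, -0.0, -0.014]
contact_force: [-0.6, -0.0, 0.7]
opening: 0.109
```

Emit:
play_rows([
  [[1,0,0,0.002,0,0,0],[1,0,0,0.002,0,0,0],[1,0,0,0.002,0,0,0]],
])

```text
clock: 29.2
tool_pos: [0.5738, 0.0846, 0.2598]
eef_rot: [0.998, 0.062, -0.0, -0.014]
contact_force: [-1.3, 0.3, 1.1]
opening: 0.108
```

```bash
python3 - <<'E'
from h import *
st();rel()
E
```

```text
t 29.2 p [573.8  84.6 259.8] xang 7.07 z [-0.0025  0.0274 -0.9996] F [-1.33  0.26  1.12] M [-0.123  0.389 -0.071] op 0.108 q [-0.42  0.65  0.35  1.72 -0.33  0.83  0.22]
s,dy,dz 50.48 -2.17 -4.71
```

Emit:
play_rows([
  [[1,0.0025,0,-0.001,0,0,0],[1,0.0025,0,-0.001,0,0,0],[1,0.0025,0,-0.001,0,0,0]],
])

```text
clock: 29.58
tool_pos: [0.574, 0.0846, 0.2599]
eef_rot: [0.998, 0.062, -0.001, -0.014]
contact_force: [-4.1, 0.2, 0.5]
opening: 0.108
```

```bash
python3 - <<'E'
from h import *
st();rel()
E
```

```text
t 29.57 p [574.   84.6 259.9] xang 7.07 z [-0.0037  0.0274 -0.9996] F [-4.08  0.22  0.54] M [-0.167  0.842 -0.095] op 0.108 q [-0.42  0.65  0.35  1.72 -0.33  0.83  0.22]
s,dy,dz 50.72 -2.16 -4.59
```

Contact with the collar is about 4 N. Now release in stages.

Emit:
play_rows([
  [[1,0,0,0,0,0,0],[1,0,0,0,0,0,0],[1,0,0,0,0,0,0],[1,0,0,0,0,0,0]],
], force=10)

```text
clock: 30.08
tool_pos: [0.5738, 0.0846, 0.2599]
eef_rot: [0.998, 0.062, -0.001, -0.014]
contact_force: [-3.9, 0.1, 0.8]
opening: 0.119
```

Emit:
play_rows([
  [[1,0,0,0,0,0,0],[1,0,0,0,0,0,0],[1,0,0,0,0,0,0],[1,0,0,0,0,0,0]],
], force=3)

```text
clock: 30.58
tool_pos: [0.5742, 0.0847, 0.2599]
eef_rot: [0.998, 0.062, -0.001, -0.014]
contact_force: [-1.3, 1.4, 0.9]
opening: 0.115
```

Emit:
play_rows([
  [[0.76,0,0,0,0,0,0],[0.74,0,0,0,0,0,0],[0.7,0,0,0,0,0,0],[0.6,0,0,0,0,0,0],[0.45,0,0,0,0,0,0]],
])

```text
clock: 31.2
tool_pos: [0.5743, 0.0846, 0.26]
eef_rot: [0.998, 0.062, -0.001, -0.014]
contact_force: [-0.0, 0.1, 0.1]
opening: 0.272
```

Emit:
play_rows([
  [[0.4,0,0,0,0,0,0],[0.4,0,0,0,0,0,0],[0.4,0,0,-0.03,0,0,0],[0.4,0,0,-0.08,0,0,0],[0.4,0,0,-0.15,0,0,0]],
])

```text
clock: 31.82
tool_pos: [0.5745, 0.0833, 0.3062]
eef_rot: [0.998, 0.062, -0.001, -0.014]
contact_force: [0.5, -0.1, 0.5]
opening: 0.302
```

Emit:
play_rows([
  [[0.4,0,0,-0.06,0,0,0],[0.4,0,0,-0.14,0,0,0],[0.4,0,0,-0.24,0,0,0],[0.4,0,0,-0.34,0,0,0],[0.4,0,0,-0.4,0,0,0]],
])

```text
clock: 32.45
tool_pos: [0.5753, 0.0796, 0.4291]
eef_rot: [0.998, 0.061, 0.001, -0.014]
contact_force: [0.6, -0.1, -0.5]
opening: 0.303
```

```bash
python3 - <<'E'
from h import *
st()
m=vision.camera_model("wrist"); np.save("wP.npy",m,allow_pickle=True)
cv2.imwrite("pics/wristP.png",vision.snapshot("wrist")[:,:,::-1])
cv2.imwrite("pics/sideP.png",vision.snapshot("side")[:,:,::-1])
crop("pics/wristP.png",195,100,140,150,5,"pics/wP2.png")
R=down(85)@Ro.from_rotvec([-np.radians(35),0,0]).as_matrix()
goto((.44,.04,.40),R)
E
```

```text
t 32.45 p [575.3  79.6 429.1] xang 7.04 z [ 7.000e-04  2.780e-02 -9.996e-01] F [ 0.58 -0.12 -0.47] M [-0.102  0.075 -0.034] op 0.303 q [-0.45  0.49  0.43  1.46 -0.24  1.24  0.14]
shift [-0.4663  0.078   0.0927] turn [-0.1691  0.1247 -0.4214] mm 144.53922136876062 deg 84.75870156899808
```

View pics/wP2.png

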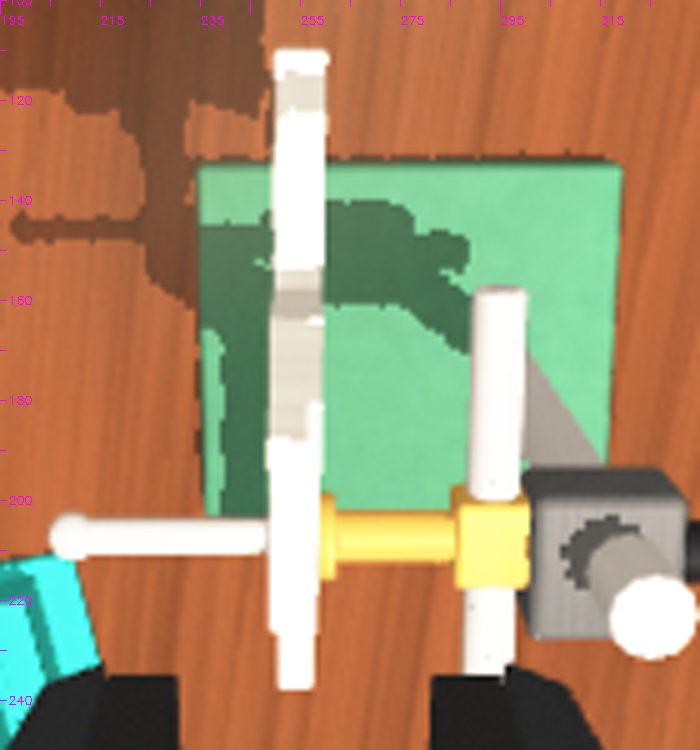

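Home against the collar and square to the pin. Repeat the frontal look to check the level.

Emit:
play_rows([
  [[0.4,-0.09,0.015,0.0,-0.018,0.014,-0.046],[0.4,-0.19,0.03,0.01,-0.036,0.029,-0.093],[0.4,-0.28,0.05,0.03,-0.054,0.043,-0.14],[0.4,-0.38,0.065,0.06,-0.072,0.056,-0.186],[0.4,-0.466,0.078,0.09,-0.09,0.07,-0.23]],
])

```text
clock: 33.17
tool_pos: [0.4386, 0.0398, 0.4004]
eef_rot: [0.897, 0.408, 0.123, 0.119]
contact_force: [-0.9, -0.1, -0.2]
opening: 0.302
```

```bash
python3 - <<'E'
from h import *
st()
R=down(85)@Ro.from_rotvec([-np.radians(35),0,0]).as_matrix()
goto((.4426,.0374,.3637),R)
E
```

```text
t 33.17 p [438.6  39.8 400.4] xang 50.05 z [ 0.3176 -0.1135 -0.9414] F [-0.95 -0.09 -0.24] M [0.013 0.319 0.003] op 0.302 q [-0.68  0.14  0.39  2.12  0.26  0.63  0.37]
shift [-0.0126 -0.024   0.1201] turn [-0.077   0.0533 -0.1908] mm 36.94568800925247 deg 38.25844392750286
```

Emit:
play_rows([
  [[0.4,-0.003,-0.006,0.03,-0.02,0.014,-0.051],[0.4,-0.006,-0.012,0.06,-0.04,0.028,-0.1],[0.4,-0.01,-0.018,0.09,-0.06,0.042,-0.15],[0.4,-0.0126,-0.024,0.12,-0.077,0.053,-0.19],[0.4,-0.0126,-0.024,0.12,-0.077,0.053,-0.19]],
])

```text
clock: 33.8
tool_pos: [0.4482, 0.0338, 0.3705]
eef_rot: [0.72, 0.625, 0.202, 0.225]
contact_force: [-0.4, 0.2, 1.0]
opening: 0.3
```

Emit:
play_rows([
  [[0.4,0,0,0,0,0,0],[0.4,0,0,0,0,0,0]],
])

```text
clock: 34.05
tool_pos: [0.4481, 0.0338, 0.3706]
eef_rot: [0.72, 0.624, 0.202, 0.225]
contact_force: [0.4, -1.0, -0.9]
opening: 0.3
```

```bash
python3 - <<'E'
from h import *
st()
m=vision.camera_model("wrist"); np.save("wQ.npy",m,allow_pickle=True)
cv2.imwrite("pics/wristQ.png",vision.snapshot("wrist")[:,:,::-1])
for n in("side","top"): cv2.imwrite(f"pics/{n}Q.png",vision.snapshot(n)[:,:,::-1])
crop("pics/wristQ.png",195,100,195,150,4,"pics/wQ2.png")
crop("pics/sideQ.png",240,130,80,80,8,"pics/sQ.png")
E
```

```text
t 34.05 p [448.1  33.8 370.6] xang 82.02 z [ 0.5721 -0.0713 -0.8171] F [ 0.41 -1.01 -0.9 ] M [ 0.1    0.509 -0.032] op 0.3 q [-0.89  0.16  0.63  2.42  1.39  0.14 -0.21]
```

View pics/wQ2.png

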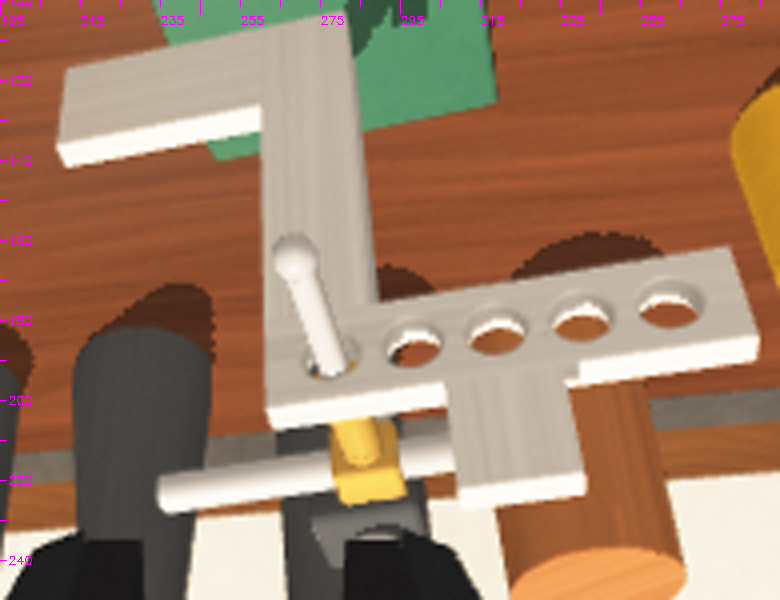

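View pics/sQ.png

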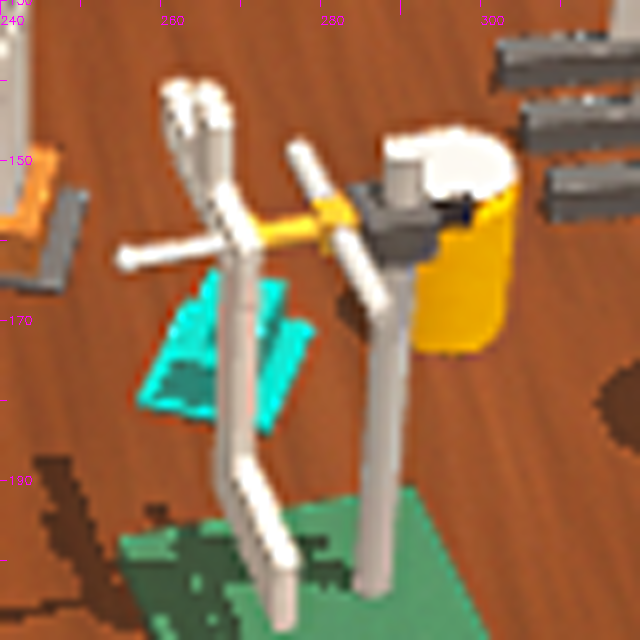

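```bash
python3 - <<'E'
from fit6 import *
W=np.load("wQ.npy",allow_pickle=True).item()
c=lambda x,y:(195+x/4,100+y/4)
o=[((62,130),c(730,248)),((62,160),c(757,338)),((-62,160),c(267,411)),((-132,40),c(57,147)),((-132,0),c(66,68)),((-62,40),c(261,106)),((-15,192),c(459,490)),((15,192),c(585,474)),((-32,130),c(376,305))]
fit6([(W,(-5,a,b),uv) for (a,b),uv in o])
sl=lambda a:(a[1]-a[0])[1]/(a[1]-a[0])[0]
for yaw,roll in((7,0),(6.5,0)):
    print(sl(proj(W,pts([.578,.0435,.229,np.radians(yaw),0,0],[(-5,-62,160),(-5,62,160)]))))
E
```

```text
hole [0.5812 0.0427 0.2284] yaw pitch roll [ 5.96 -0.25  0.17] sd [1.12 0.24 0.79] [0.39 0.44 0.17]
[[-0.4, -0.1], [0.3, -0.0], [0.2, -0.2], [0.1, -0.2], [0.2, 0.0], [-0.1, 0.1], [0.1, 0.2], [0.2, 0.0], [-1.0, 0.1]]
-0.16152732277058254
-0.15629705279656028
```

Emit:
play_rows([
  [[0.4,0,0,-0.1,0,0,0],[0.4,0,0,-0.2,0,0,0],[0.4,0,0,-0.25,0,0,0],[0.4,0,0,-0.25,0,0,0],[0.4,0,0,-0.25,0,0,0]],
])

```text
clock: 34.83
tool_pos: [0.4055, 0.039, 0.4316]
eef_rot: [0.72, 0.624, 0.202, 0.225]
contact_force: [0.7, 0.5, 0.2]
opening: 0.298
```

Emit:
play_rows([
  [[0.4,0,0,0,0,0,0],[0.4,0,0,0,0,0,0],[0.4,0,0,0,0,0,0]],
])

```text
clock: 35.2
tool_pos: [0.4055, 0.0389, 0.4313]
eef_rot: [0.72, 0.624, 0.202, 0.225]
contact_force: [-0.8, -0.0, 1.1]
opening: 0.302
```

```bash
python3 - <<'E'
from h import *
st()
for n in("side","top"): cv2.imwrite(f"pics/{n}R.png",vision.snapshot(n)[:,:,::-1])
a=[cv2.imread(f"pics/side{c}.png")[135:215,252:290].astype(int) for c in "QR"]
d=np.abs(a[0]-a[1]);print(d.mean().round(2),(d.max(2)>40).sum())
cv2.imwrite("pics/topR2.png",cv2.resize(cv2.imread("pics/topR.png"),(800,600)))
E
```

```text
t 35.2 p [405.5  38.9 431.3] xang 82.0 z [ 0.5715 -0.0724 -0.8174] F [-0.79 -0.03  1.13] M [0.055 0.574 0.001] op 0.302 q [-0.97 -0.08  0.48  2.35  0.88  0.49  0.23]
0.67 0
```

View pics/topR2.png

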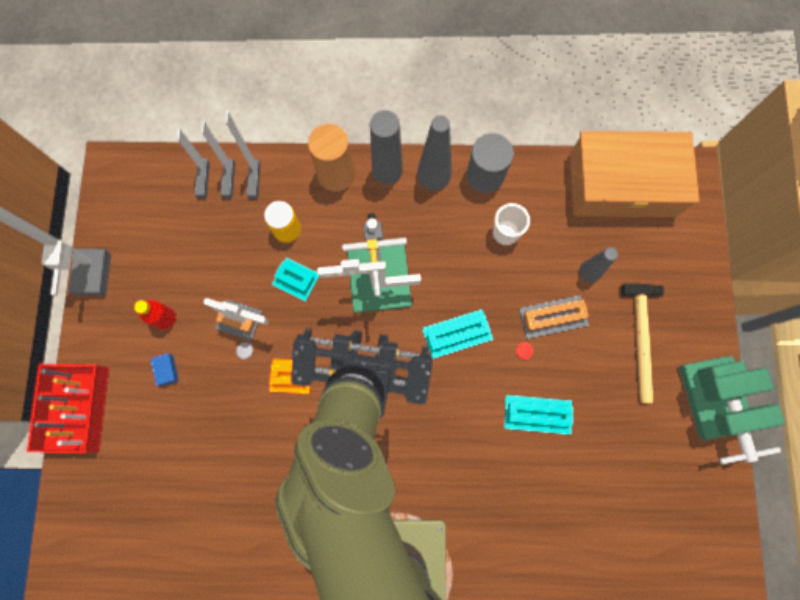

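Roll is now about 0.2° and the template is motionless. Everything else visible on the bench is in place, so I'm handing in.

```bash
python3 - <<'E'
from plant import r
print(r.finish_job())
E
```

```text
the job is handed in; nothing more can be done
None
```

The red-tallied Z-shaped template (template_two) now hangs on the hook by its outermost hole on the leg side (y = -44 mm). That hole is the level one because the sheet's centroid lies at y ≈ -43.8 mm. I handed the job in at about 35 s; no verdict was reported.

- **Finding the hook:** The pin was located by camera and entered without touching. Lowering gently onto it showed it about 2.5 mm lower than the cameras had said. The highest wrist readings were about 4 N, on the collar.
- **Regrip:** After the first release the pin sat about 2 mm off-centre in the hole and the sheet was rolled about 1.6°. I regripped it, centred it, touched the collar again and released it in stages.
- **Last checks:**
  - Roll is about 0.2°.
  - The sheet lies against the collar in the picture.
  - The side view did not change between two looks about 1 s apart.
  - The gripper was well clear.
  - The other template and the loose items visible in the last top view looked unmoved. The arm hid the screwdriver there; it was last seen in place in an earlier wrist view.
- **Small disagreement:** The sheet's yaw fitted at about 6° ± 0.4° against 6.8–7° for the pin. I put this down to camera calibration error, as the close view from above looks square.

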